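# Change the pump bottle in the dosing stand, nozzle to the mark, and prime it

## Task

Change the bottle in the dosing stand: take the empty blue pump bottle off it and stand it upright on the round parking spot on the mat, then stand the white pump bottle with the orange head on the pad of the stand, centred, upright and turned so that its nozzle points straight at the red mark between the splash guards, and let go of it. Then prime it: press the orange head fully down and let it spring back up, leaving the bottle as you placed it. Set both bottles down rather than dropping them, keep them upright all the way, do not pump the white one before it is in place, and leave the other three containers where they stand.

Things in the scene. Friction and masses are not known exactly. Their poses are not given: they have to be found in the camera images.
- bottle: White pump bottle, orange head, 0.2-0.35 kg, loose; origin at the centre of its underside, z up its axis, +x the way the nozzle points (the head cannot turn on the bottle). Body diameter 56 to height 86, conical shoulder to 98; collar from 100 to 130; head diameter 26 at height 140 to 152, on a thin stem. Starts on the mat in any of four places, turned any way.
- collar (a point): Middle of the bottle's white collar (diameter 32, height 100 to 130), on the axis at height 115: grip the bottle here from above, fingers either side of the nozzle's line and about square to it, fingertips no lower than height 98.
- pump (a joint): Spring-loaded travel of the orange head, m: 0 up, 0.008 fully down. Pressing it takes 2 N to start and about 5.2 N fully down; it springs back when let go.
- nozzle (a point): Tip of the nozzle, 50 mm out from the bottle's axis at height 146.5. The nozzle is a level orange bar 10 wide, 9 high (height 142 to 151); it moves down with the head.
- pump_top (a point): Centre of the flat top of the orange head, on the bottle's axis, at height 152 mm: press here, straight down with shut fingers.
- stand: Aluminium dosing stand, fixed, on the left or right, turned any way; origin on the bench under the pad's centre, z up, +x from pad to red mark. Base 110 wide, 4 thick, x -85 to 105. Two upright splash guards, 3 thick, x 42 to 87, inner faces at y +18 and -18, tops at height 150: the nozzle goes down between them. Back plate 90 wide at x -70, top at height 110.
- pad (a point): Centre of the top of the stand's round grey pad (diameter 72, flat, no rim, its top 6 mm above the bench), with a white disc of 57 diameter, the size of the bottle's foot, in its middle.
- mark (a point): Centre of the top of the red mark block (8 by 42 by 12) that bridges the guards' far ends, 91 mm from the pad's centre, 150 mm above the bench; a red line on the base runs from the pad to below it. The nozzle must point at it.
- mat: Blue-green square mat, fixed, 280 x 280 x 4, on the other side of the bench from the stand; origin at the centre of its underside. White bottle, amber bottle, jar and parking spot lie at the corners of a square of 115 mm pitch (each up to 10 mm off), in any order.
- spot: Parking spot printed flat on the mat: grey disc with a white rim, 72 across, origin at its centre, 4 mm above the bench. The empty blue bottle must end here, turned any way.
- blue_bottle: Empty pump bottle, blue with a grey head (its head does not move), 0.14 kg; same shape, size and collar as the white one, +x along its nozzle, which reaches out 50; origin at the centre of its underside. It starts on the stand's pad, its nozzle between the guards (6 degrees either way).
- amber_bottle: Bystander: amber bottle with black cap, diameter 58, height 150; origin at the centre of its underside.
- jar: Bystander: white jar with green lid, diameter 66, height 85; origin at the centre of its underside.
- dropper: Bystander: small green glass bottle with white cap, diameter 38, height 115, loose on the bench beside the stand's +y side, 100 to 120 from the stand's centre line; origin at the centre of its underside.

How it is judged (in metres and radians):
On the way, in this order (a step that is already met when the one before it is completed fails the run):
1. the blue bottle stands upright on the parking spot and is let go (horizontal distance between blue_bottle and spot below 0.015 m and z of blue_bottle in the frame of spot below 0.004 m and angle between blue_bottle's own z axis and vertical below 0.08 rad and linear speed of blue_bottle below 0.02 m/s and contact force between the fingers and blue_bottle below 0.1 N), for 0.2 s.
2. the white bottle stands centred on the pad, its nozzle at the red mark, and is let go (horizontal distance between bottle and pad below 0.009 m and z of bottle in the frame of pad below 0.004 m and angle between bottle's own z axis and vertical below 0.08 rad and y of nozzle in the frame of stand between -0.009 and 0.009 m and x of nozzle in the frame of stand above 0.035 m and contact force between the fingers and bottle below 0.1 N and linear speed of bottle below 0.02 m/s), for 0.2 s.
3. the orange head is pressed fully down while the bottle stands there (horizontal distance between bottle and pad below 0.009 m and z of bottle in the frame of pad below 0.004 m and value of joint pump above 0.0068 m), for 0.05 s.
At the end, for the whole second after the job is handed in: White bottle at rest, upright (4.5 degrees), let go, on the pad within 9 mm of its centre, nozzle tip within 9 mm of the line from pad to mark, on the mark's side; head sprung back to within 1.5 mm. Blue bottle at rest, upright (4.5 degrees), on the mat within 15 mm of the parking spot's centre (horizontal distance between bottle and pad below 0.009 m and z of bottle in the frame of pad below 0.004 m and angle between each of bottle, blue_bottle's own z axis and vertical below 0.08 rad and y of nozzle in the frame of stand between -0.009 and 0.009 m and x of nozzle in the frame of stand above 0.035 m and horizontal distance between blue_bottle and spot below 0.015 m and z of blue_bottle in the frame of spot below 0.004 m and linear speed of each of blue_bottle, bottle below 0.02 m/s and value of joint pump below 0.0015 m); the robot touches nothing.
It fails at once if the head is pumped (more than 4 mm) before the bottle is on the pad (value of joint pump above 0.004 m and (horizontal distance between bottle and pad above 0.02 m or z of bottle in the frame of pad above 0.01 m)).
It fails at once if the white or the blue bottle is tipped more than about 30 degrees (angle between any of bottle, blue_bottle's own z axis and vertical above 0.52 rad).
It fails at once if the white or the blue bottle is dropped (falls freely from more than about 25 mm) ((linear speed of bottle above 0.7 m/s and contact force between the fingers and bottle below 0.01 N) or (linear speed of blue_bottle above 0.7 m/s and contact force between the fingers and blue_bottle below 0.01 N)).
It fails at once if one of the other three containers is moved more than 25 mm or tipped (distance of any of amber_bottle, jar, dropper from where it was at the start of the episode above 0.025 m or angle between any of amber_bottle, jar, dropper's own z axis and vertical above 0.3 rad).
It also fails if it takes over 72 s, if anything falls off the work surface, if the arm or the gripper's body presses on something with over 40 N, if the wrist force passes 120 N, or if a joint passes its speed limit or range.

## Robot

A 6-joint arm with a two-finger parallel gripper is mounted at the origin on the work surface. World frame = base frame: x ahead of the robot, y to its left, z up, the work surface at z = 0. Lengths are in mm, angles in degrees, forces in N, time in s.
With the tool pointing down it reaches from about 375 to 925 mm from the base axis. Payload 5.7 kg.
Tool frame: the origin (TCP) lies on the centre line of the jaws, within the pads' length; the fingertips stand 14 mm ahead of it and the grasp point (between the pads) lies 5 mm behind it; x points along the fingers, y is the direction in which the jaws open and shut, and the axes are right-handed (so a half turn about x gives the same grasp; the last joint's range is limited). The gripper opens to 88 mm and grips with 3 to 60 N. Pads are 20 mm wide; open, the fingers measure 115 mm over their backs; the gripper's body (75 mm by 178 mm) begins 61 mm behind the grasp point.
Start: joints at [58.493, 20.558, 86.54, -0, 72.909, -6.595], TCP at [252.727, 544.144, 236.623] pointing down, gripper open.
Joint ranges: [-170.27, 170.27], [-57.76, 135], [12.27, 136.19], [-55.21, 235.2], [11.17, 155.16], [-170.74, 170.74]. Speed limits (degrees/s): [136.94, 136.94, 180, 180, 180, 180].

## Interface

Orientations are given as a 3x3 rotation matrix whose columns are the frame's x, y, z axes.
In Python, from plant import manip gives the robot as it stands.
- The arm moves only by the tool carry_out, never from a script. Its argument "rows" is a list of rows, each an object of numbers: "dx", "dy", "dz": the shift along the tool's x, y, z in cm; "wx", "wy", "wz": the turn, a rotation vector about the tool's x, y, z in degrees; "jaw": the opening, from 0 (shut) to 1 (fully open). A call has exactly 8 rows; each row is the pose to reach, as a shift and turn from the pose commanded when the call began, along the tool's axes at that moment; what a row does not reach only later rows make up. A row lasts 1/10 s, in which the tool goes at most 50 mm and 8.59 degrees, less where a joint would pass 70% of its speed; a pose out of reach is approached as far as the arm can. A call with a gripper value outside its range is refused whole. The fingers move at their own pace and stop on an object; the grip force is fixed at half the most. Time passes only in rows, so rows that repeat a pose let the fingers close, or fill a call up. It gives the time, the measured TCP pose, the force and the opening at its end, in the units of the state.
- manip.state(): the state, without advancing time (a new reading comes with each control period).
- manip.snapshot(name): name is "side" or "top" or "wrist"; returns the picture (420x560x3 uint8, red, green, blue); there is no depth.
- manip.calibration(name): a dict with "fovy" (degrees; the focal length in pixels is half the picture's height over the tangent of half this angle, whatever the lens; pixels are square), "cx", "cy" (the principal point, pixels), "k1" (the pictures are not rectified: a ray, as slopes to the right and down, at radius r is drawn at 1 + k1 r^2 times it, then the intrinsics apply), "position" and "rotation" of the camera in the world; the wrist camera has in their place "T_tool_cam" (4x4, takes a point from camera to tool coordinates, whose origin is the TCP and whose axes are the tool frame's). Camera axes: x right, y down, z forward; pixel columns grow to the right and rows downward; lengths in mm; the calibration is good to about 2 mm. A picture is of the moment at which its call begins: read the wrist's pose just before it. calibration takes no time and is no camera call.
- manip.hand_in(): hands the job in, once; it reports no verdict.
The state is a dict: "t": time; "joint_positions": joint angles; "qd": joint speeds; "joint_efforts": joint torques, N m; "eef_pos": TCP position; "tool_rot": TCP orientation; "contact_force": force on the tool from outside, world axes, zero at the start; "torque": the same for the moment, N m; "finger_gap": finger opening in mm.
Only numpy, scipy, OpenCV 4.12 (cv2) and the standard library are available. Lean on these libraries where they do the work, as an engineer would, in place of code of your own. Each camera call takes 0.05 s, during which the arm holds its last target.

## Working session

There is one attempt and no reset: what is moved stays moved. The work goes in short steps, Python scripts to look and compute and a tool call to move; the robot and the scene stay as the last step left them, time stands still between calls to the robot, and variables do not carry over. Pictures are saved under pics/ and viewed, and the job is handed in when it is done.

Besides the shell and the picture viewer there is one more tool, called after "Call:" as name(argument=value, ...), one argument or row to a line, values as JSON. carry_out: Moves the arm, as the interface text tells. Its arguments: {"type":"object","properties":{"rows":{"type":"array"}},"required":["rows"]}

```bash
ls; mkdir -p pics; python3 - <<'E'
from plant import manip
import cv2
s=manip.state();print(s)
for n in("side","top","wrist"):
    print(n,manip.calibration(n))
    cv2.imwrite(f"pics/{n}0.png",manip.snapshot(n)[:,:,::-1])
E
```

```text
pics
{'t': 0.0, 'joint_positions': array([ 5.84919043e+01,  2.05947989e+01,  8.65987886e+01, -9.90457770e-05,
        7.29087129e+01, -6.59457862e+00]), 'qd': array([-0.04271622, -0.15719702,  0.00986179, -0.02370433, -0.07923932,
       -0.04740258]), 'joint_efforts': array([ 1.23914553e-03, -5.15349913e+01, -2.70741910e+01,  6.76229317e-02,
        3.47201480e-02, -1.40607626e-04]), 'eef_pos': array([252.40475661, 543.59135616, 235.84348659]), 'tool_rot': array([[-9.31716532e-04,  4.21248501e-01,  9.06944779e-01],
       [-1.52310273e-03,  9.06943523e-01, -4.21249482e-01],
       [-9.99998406e-01, -1.77385517e-03, -2.03409535e-04]]), 'contact_force': array([-1.01561476, -0.48415674, -0.44077089]), 'torque': array([-0.00480564,  0.04509032,  0.01388828]), 'finger_gap': 88.139600117941}
side {'fovy': 45.36111319040737, 'cx': 280.3356290837848, 'cy': 209.7423985424257, 'k1': -0.14806783442792992, 'position': array([  95.18230468, -551.26508429,  735.87134911]), 'rotation': array([[ 0.77325717, -0.43097471,  0.46511736],
       [-0.63370591, -0.49962926,  0.59058227],
       [-0.02213978, -0.7514196 , -0.65945312]])}
top {'fovy': 51.81560056041615, 'cx': 275.9677587728831, 'cy': 202.89268955116282, 'k1': -0.04484487162415254, 'position': array([ 355.72018776,    6.84776478, 1039.95729813]), 'rotation': array([[-0.01893665, -0.9823986 ,  0.18583434],
       [-0.99973725,  0.01620391, -0.01621323],
       [ 0.01291661, -0.18609253, -0.98244732]])}
wrist {'fovy': 71.1294962425924, 'cx': 276.6921282036416, 'cy': 217.0743716736489, 'k1': 0.016842029900040655, 'T_tool_cam': array([[-8.36111845e-04, -3.02137934e-01,  9.53263851e-01,
        -1.47777955e+02],
       [ 9.99999627e-01, -4.47673075e-05,  8.62914953e-04,
         1.16269003e+00],
       [-2.18044285e-04,  9.53264217e-01,  3.02137859e-01,
        -8.28026757e+01],
       [ 0.00000000e+00,  0.00000000e+00,  0.00000000e+00,
         1.00000000e+00]])}
```

View pics/side0.png

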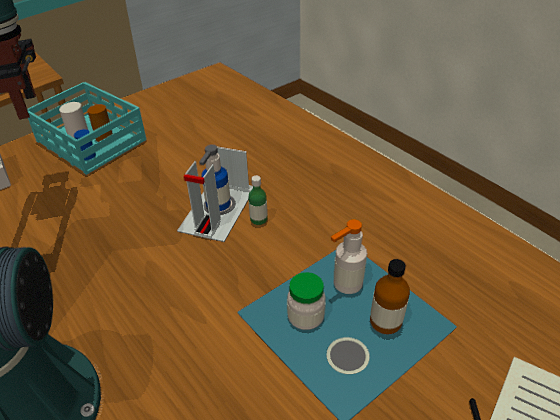

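View pics/top0.png

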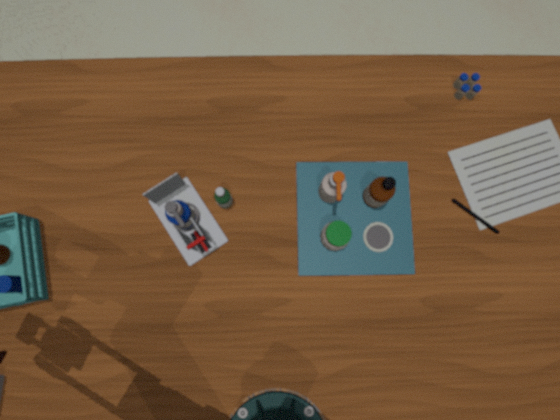

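View pics/wrist0.png

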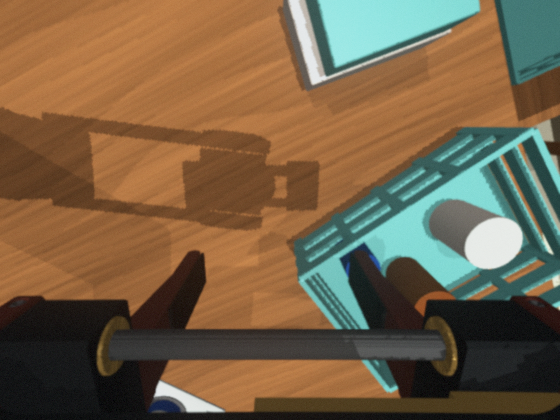

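```bash
cat > h.py <<'E'
import numpy as np,cv2
from plant import manip
def cam(name,st=None):
    c=manip.calibration(name)
    f=210/np.tan(np.radians(c["fovy"]/2))
    if name=="wrist":
        st=st or manip.state()
        T=np.array(c["T_tool_cam"]);R=st["tool_rot"]@T[:3,:3];p=st["eef_pos"]+st["tool_rot"]@T[:3,3]
    else: R=np.array(c["rotation"]);p=np.array(c["position"])
    return dict(f=f,cx=c["cx"],cy=c["cy"],k=c["k1"],R=R,p=p)
def ray(c,uv):
    d=np.array([(uv[0]-c["cx"])/c["f"],(uv[1]-c["cy"])/c["f"]]);s=d.copy()
    for _ in range(20): s=d/(1+c["k"]*(s@s))
    return c["R"]@np.array([s[0],s[1],1.])
def onz(c,uv,z):
    r=ray(c,uv);return c["p"]+r*(z-c["p"][2])/r[2]
def proj(c,P):
    q=c["R"].T@(np.array(P,float)-c["p"]);s=q[:2]/q[2];s=s*(1+c["k"]*(s@s))
    return np.array([s[0]*c["f"]+c["cx"],s[1]*c["f"]+c["cy"]])
def tri(ca,ua,cb,ub):
    a=ray(ca,ua);b=ray(cb,ub)
    M=np.stack([a,-b],1);x=np.linalg.lstsq(M,cb["p"]-ca["p"],rcond=None)[0]
    A=ca["p"]+a*x[0];B=cb["p"]+b*x[1];return (A+B)/2,np.linalg.norm(A-B)
E
python3 - <<'E'
import cv2
t=cv2.imread("pics/top0.png");s=cv2.imread("pics/side0.png")
def z(im,x,y,w,h,k,n): cv2.imwrite(n,cv2.resize(im[y:y+h,x:x+w],None,fx=k,fy=k,interpolation=cv2.INTER_CUBIC))
z(t,135,165,110,110,5,"pics/t_st.png")
z(t,290,155,130,125,5,"pics/t_mat.png")
z(s,170,140,110,105,5,"pics/s_st.png")
z(s,235,210,225,205,3,"pics/s_mat.png")
E
```

```text
(no output)
```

View pics/t_st.png

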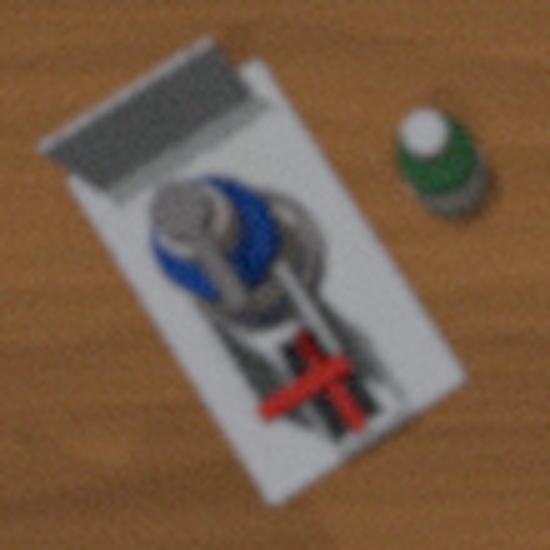

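View pics/t_mat.png

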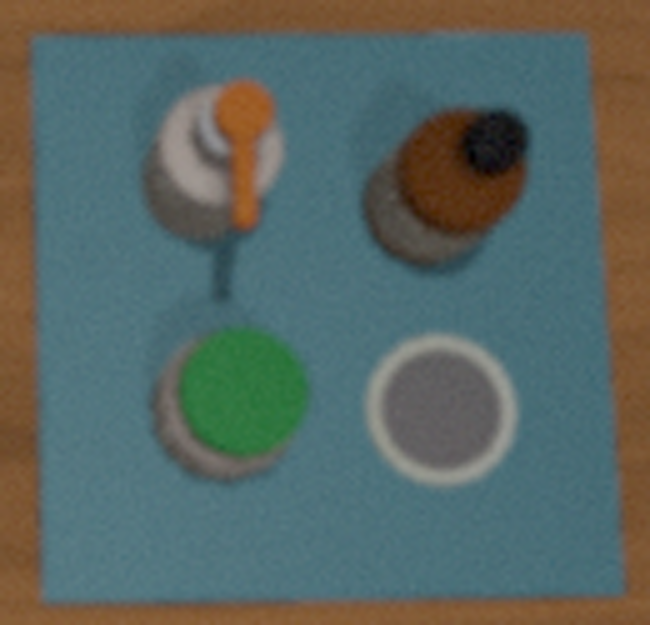

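View pics/s_st.png

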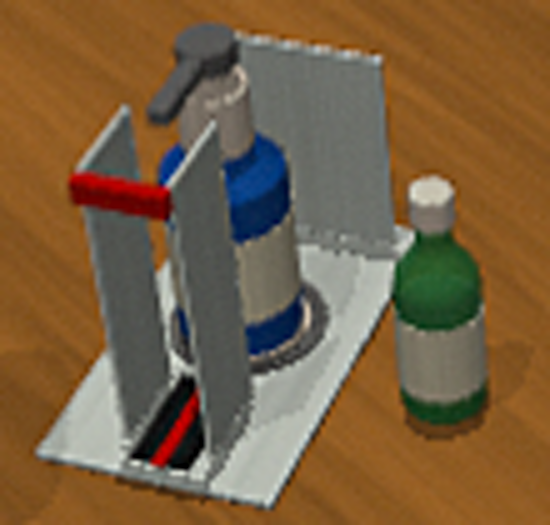

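View pics/s_mat.png

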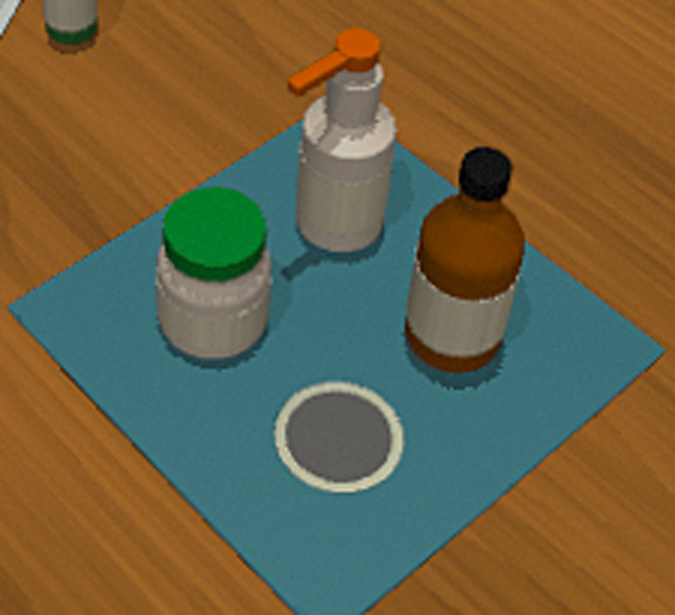

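```bash
cat > m0.py <<'E'
from h import *
T=cam("top");S=cam("side")
t=cv2.imread("pics/top0.png");s=cv2.imread("pics/side0.png")
def blobs(im,lo,hi,box,n):
    x,y,w,h=box;hs=cv2.cvtColor(im,cv2.COLOR_BGR2HSV)[y:y+h,x:x+w]
    m=cv2.inRange(hs,lo,hi);k,l,st,c=cv2.connectedComponentsWithStats(m)
    o=np.argsort(-st[1:,4])[:n]+1
    return [(st[i,4],c[i]+[x,y]) for i in o]
red=((0,170,90),(4,255,255));red2=((172,150,60),(180,255,255))
print("red",blobs(t,*red,(135,165,110,110),3),blobs(s,*red,(170,140,110,105),3))
orange=((8,190,120),(14,255,255))
# spot: grey/white disc
for im,b,c in((t,(350,205,60,60),T),(s,(320,325,60,60),S)):
    hs=cv2.cvtColor(im,cv2.COLOR_BGR2HSV);x,y,w,h=b
    m=(hs[...,1]<60).astype(np.uint8);mm=np.zeros_like(m);mm[y:y+h,x:x+w]=m[y:y+h,x:x+w]
    k,l,st,cc=cv2.connectedComponentsWithStats(mm);i=1+np.argmax(st[1:,4])
    cn=max(cv2.findContours((l==i).astype(np.uint8),0,1)[0],key=len);e=cv2.fitEllipse(cn)
    print("spot",e,onz(c,e[0],4))
# crop pts
def cp(u,v,x,y,k): return ((u+.5)/k-.5+x,(v+.5)/k-.5+y)
ts=lambda u,v:cp(u,v,135,165,5); tm=lambda u,v:cp(u,v,290,155,5); ss=lambda u,v:cp(u,v,170,140,5); sm=lambda u,v:cp(u,v,235,210,3)
print("bluehead",onz(T,ts(182,208),158),tri(T,ts(182,208),S,ss(208,43)))
print("bluenoz tip",onz(T,ts(236,300),152))
print("base corners",[onz(T,ts(*p),4).round(1) for p in((275,503),(465,378),(258,62),(72,188))])
print("base corners S",[onz(S,ss(*p),4).round(1) for p in((38,455),(270,503))])
print("mark",onz(T,ts(303,390),150),tri(T,ts(303,390),S,ss(120,190)))
print("dropper",onz(T,ts(425,132),115))
print("whead",onz(T,tm(246,108),156),onz(S,sm(358,45),156))
print("wnoz",onz(T,tm(245,222),155), onz(S,sm(296,82),155))
print("amber",onz(T,tm(497,143),154),"jar",onz(T,tm(243,391),89))
E
python3 m0.py
```

```text
red [(np.int32(99), array([198.33333333, 242.18181818])), (np.int32(2), array([195.5, 234. ])), (np.int32(1), array([195., 232.]))] [(np.int32(116), array([193.30172414, 178.54310345])), (np.int32(40), array([204.925, 226.   ]))]
spot ((377.7521057128906, 236.50746154785156), (29.83427619934082, 31.186594009399414), 140.8102569580078) [ 464.91957864 -254.74578682    4.        ]
spot ((347.52655029296875, 355.2459716796875), (36.17057800292969, 42.75792694091797), 100.0514907836914) [ 462.47963976 -255.06770692    4.        ]
bluehead [519.15965269 209.94531508 158.        ] (array([519.37407264, 210.87554874, 154.76455024]), np.float64(0.8529352561181394))
bluenoz tip [481.17880156 187.94353696 152.        ]
base corners [array([404.5, 197.7,   4. ]), array([462.5, 107.5,   4. ]), array([620.3, 209.8,   4. ]), array([558.5, 299.5,   4. ])]
base corners S [array([401.6, 195.9,   4. ]), array([461.2, 107. ,   4. ])]
mark [443.62778968 159.98449602 150.        ] (array([443.93930633, 160.80509923, 145.57527722]), np.float64(0.27760028497321))
dropper [559.18156736 114.35750303 115.        ]
whead [ 578.11042382 -141.53962568  156.        ] [ 574.25445317 -142.88941539  156.        ]
wnoz [ 529.24271838 -139.00060195  155.        ] [ 527.88993576 -140.85160605  155.        ]
amber [ 561.80073361 -247.98706556  154.        ] jar [ 465.86336547 -145.50572701   89.        ]
```

```bash
cat > go.py <<'E'
from h import *
from scipy.spatial.transform import Rotation as Ro
def go(P,phi):
    st=manip.state();R=st["tool_rot"];d=R.T@(np.array(P)-st["eef_pos"])/10
    a=np.radians(phi);x=np.array([0,0,-1.]);y=np.array([np.cos(a),np.sin(a),0]);G=np.stack([x,y,np.cross(x,y)],1)
    w=Ro.from_matrix(R.T@G).as_rotvec(degrees=True)
    print("at",st["eef_pos"].round(1),"phi",round(np.degrees(np.arctan2(R[1,1],R[0,1])),2),"t",st["t"],"F",st["contact_force"].round(2),"gap",round(st["finger_gap"],1))
    print("d",d.round(2),"w",w.round(2))
E
python3 -c "
from go import *
go((563,237,300),-56.8)"
```

```text
at [252.5 543.7 236. ] phi 65.09 t 0.15 F [ 0.09 -0.41 -0.03] gap 88.2
d [ -6.38 -14.75  41.08] w [1.2189e+02 8.0000e-02 6.0000e-02]
```

Call:
carry_out(
  rows=[
    {"dx": -6.4,"dy": -14.8,"dz": 41,"wx": 121.9,"jaw": 1},
    {"dx": -6.4,"dy": -14.8,"dz": 41,"wx": 121.9,"jaw": 1},
    {"dx": -6.4,"dy": -14.8,"dz": 41,"wx": 121.9,"jaw": 1},
    {"dx": -6.4,"dy": -14.8,"dz": 41,"wx": 121.9,"jaw": 1},
    {"dx": -6.4,"dy": -14.8,"dz": 41,"wx": 121.9,"jaw": 1},
    {"dx": -6.4,"dy": -14.8,"dz": 41,"wx": 121.9,"jaw": 1},
    {"dx": -6.4,"dy": -14.8,"dz": 41,"wx": 121.9,"jaw": 1},
    {"dx": -6.4,"dy": -14.8,"dz": 41,"wx": 121.9,"jaw": 1},
  ],
)

```text
schema error: expected keys dx, dy, dz, wx, wy, wz, jaw
```

```bash
python3 -c "
from go import *
print(manip.state()['qd'].round(1));go((563,237,300),-56.8)"
```

```text
[ 0.  -0.1 -0.2  0.1 -0.   0.1]
at [252.5 543.7 236. ] phi 65.09 t 0.15 F [ 0.09 -0.41 -0.03] gap 88.2
d [ -6.38 -14.75  41.08] w [1.2189e+02 8.0000e-02 6.0000e-02]
```

Call:
carry_out(
  rows=[
    {"dx": -6.4,"dy": -14.8,"dz": 41,"wx": 121.9,"wy": 0,"wz": 0,"jaw": 1},
    {"dx": -6.4,"dy": -14.8,"dz": 41,"wx": 121.9,"wy": 0,"wz": 0,"jaw": 1},
    {"dx": -6.4,"dy": -14.8,"dz": 41,"wx": 121.9,"wy": 0,"wz": 0,"jaw": 1},
    {"dx": -6.4,"dy": -14.8,"dz": 41,"wx": 121.9,"wy": 0,"wz": 0,"jaw": 1},
    {"dx": -6.4,"dy": -14.8,"dz": 41,"wx": 121.9,"wy": 0,"wz": 0,"jaw": 1},
    {"dx": -6.4,"dy": -14.8,"dz": 41,"wx": 121.9,"wy": 0,"wz": 0,"jaw": 1},
    {"dx": -6.4,"dy": -14.8,"dz": 41,"wx": 121.9,"wy": 0,"wz": 0,"jaw": 1},
    {"dx": -6.4,"dy": -14.8,"dz": 41,"wx": 121.9,"wy": 0,"wz": 0,"jaw": 1},
  ],
)

```text
t: 0.95
eef_pos: [534.8, 263.7, 294.9]
tool_rot: [[-0.0, 0.998, -0.07], [-0.0, -0.07, -0.998], [-1.0, -0.0, 0.0]]
contact_force: [1.3, 0.8, -0.2]
finger_gap: 87.8
```

```bash
python3 -c "
from go import *
print(manip.state()['qd'].round(1));go((563,237,300),-56.8)"
```

```text
[-44.2   9.7 -24.3   0.2  14.1  41.2]
at [534.8 263.7 294.9] phi -4.03 t 0.95 F [ 1.29  0.8  -0.19] gap 87.8
d [-0.52  3.01  2.47] w [5.277e+01 2.000e-02 2.000e-02]
```

Call:
carry_out(
  rows=[
    {"dx": -0.5,"dy": 3.0,"dz": 2.5,"wx": 53,"wy": 0,"wz": 0,"jaw": 1},
    {"dx": -0.5,"dy": 3.0,"dz": 2.5,"wx": 53,"wy": 0,"wz": 0,"jaw": 1},
    {"dx": -0.5,"dy": 3.0,"dz": 2.5,"wx": 53,"wy": 0,"wz": 0,"jaw": 1},
    {"dx": -0.5,"dy": 3.0,"dz": 2.5,"wx": 53,"wy": 0,"wz": 0,"jaw": 1},
    {"dx": -0.5,"dy": 3.0,"dz": 2.5,"wx": 53,"wy": 0,"wz": 0,"jaw": 1},
    {"dx": -0.5,"dy": 3.0,"dz": 2.5,"wx": 53,"wy": 0,"wz": 0,"jaw": 1},
    {"dx": -0.5,"dy": 3.0,"dz": 2.5,"wx": 53,"wy": 0,"wz": 0,"jaw": 1},
    {"dx": -0.5,"dy": 3.0,"dz": 2.5,"wx": 53,"wy": 0,"wz": 0,"jaw": 1},
  ],
)

```text
t: 1.75
eef_pos: [561.9, 238.6, 299.5]
tool_rot: [[-0.001, 0.552, -0.834], [-0.0, -0.834, -0.552], [-1.0, -0.0, 0.001]]
contact_force: [-0.5, 0.2, -0.0]
finger_gap: 87.8
```

```bash
cat > look.py <<'E'
from go import *
import sys,pickle
n=sys.argv[1];st=manip.state();im=manip.snapshot("wrist")[:,:,::-1]
pickle.dump(st,open(f"pics/{n}.pkl","wb"));cv2.imwrite(f"pics/{n}.png",im)
print(st["qd"].round(1))
E
python3 look.py w1;python3 -c "
from go import *
go((563,237,300),-56.8)"
```

```text
[ 0.1 -0.1 -0.1 -0.   0.1 -1.6]
at [561.9 238.6 299.5] phi -56.48 t 1.8 F [-0.42 -0.65  0.84] gap 87.5
d [-0.05  0.19  0.  ] w [0.32 0.03 0.01]
```

View pics/w1.png

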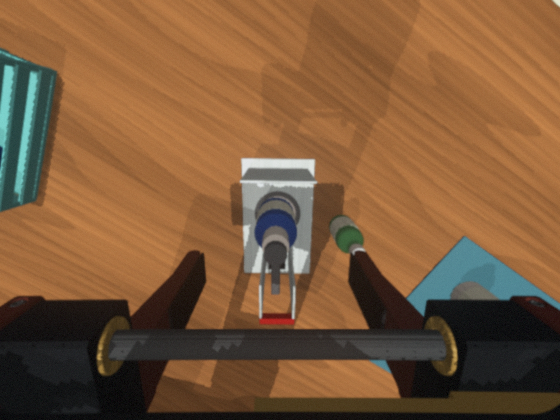

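```bash
python3 - <<'E'
import cv2
t=cv2.imread("pics/w1.png")
cv2.imwrite("pics/w1c.png",cv2.resize(t[150:335,215:375],None,fx=3.2,fy=3.2,interpolation=cv2.INTER_CUBIC))
E
```

```text
(no output)
```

View pics/w1c.png

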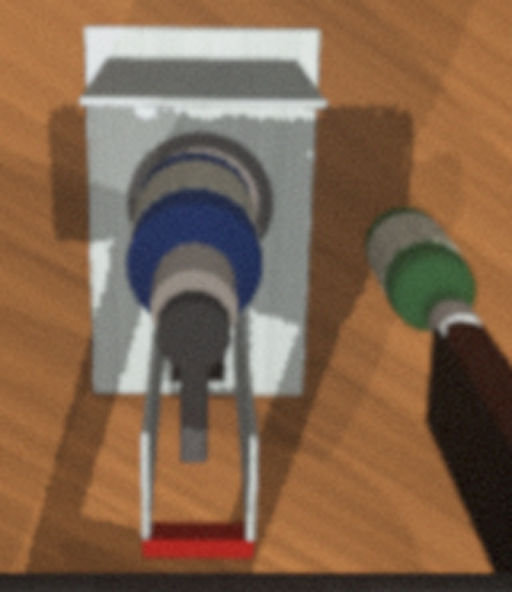

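```bash
python3 - <<'E'
from h import *
import pickle
st=pickle.load(open("pics/w1.pkl","rb"));W=cam("wrist",st)
p=lambda u,v:((u+.5)/3.2-.5+215,(v+.5)/3.2-.5+150)
P=lambda u,v,z:onz(W,p(u,v),z)[:2].round(1)
bl,br,fl,fr=P(84,28,4),P(321,30,4),P(94,394,4),P(302,394,4)
print(bl,br,fl,fr,np.linalg.norm(br-bl),np.linalg.norm(fr-fl),np.linalg.norm(fl-bl))
b=(bl+br)/2;f=(fl+fr)/2;d=(f-b)/np.linalg.norm(f-b);print("ang",np.degrees(np.arctan2(d[1],d[0])),"pad",f-105*d,b+85*d)
pl,pr=P(81,102,110),P(326,103,110);print("plate",(pl+pr)/2+70*d, np.linalg.norm(pl-pr))
ml,mr=P(142,549,150),P(256,549,150);m=(ml+mr)/2;print("mark",m,"pad",m-91*d,np.linalg.norm(ml-mr))
dd=mr-ml;print("mark line ang",np.degrees(np.arctan2(dd[1],dd[0]))-90)
h=P(194,326,158);n=P(194,462,152.5);print("head",h,"tip",n,n-h,np.degrees(np.arctan2(*(n-h)[::-1])))
E
```

```text
[562.7 303.1] [622.8 210.7] [403.7 199.8] [464.  108.6] 110.22599511911876 109.33220019738012 189.60983624274354
ang -147.12466873157118 pad [522.03463333 211.19535458] [521.36243968 210.76090343]
plate [521.76024445 210.90309694] 88.75432383833473
mark [445.8 161.7] pad [522.22668222 211.09597397] 42.434891304208605
mark line ang -146.53462065364477
head [523.1 214.9] tip [476.9 184.4] [-46.2 -30.5] -146.56827842641354
```

```bash
python3 -c "
from go import *
go((521.3,211,200),-57);go((521.3,211,121),-57)"
```

```text
at [561.9 238.6 299.5] phi -56.48 t 1.8 F [-0.42 -0.65  0.84] gap 87.5
d [9.96 0.06 4.91] w [0.52 0.03 0.01]
at [561.9 238.6 299.5] phi -56.48 t 1.8 F [-0.42 -0.65  0.84] gap 87.5
d [17.86  0.06  4.9 ] w [0.52 0.03 0.01]
```

Call:
carry_out(
  rows=[
    {"dx": 3,"dy": 0.1,"dz": 3,"wx": 0,"wy": 0,"wz": 0,"jaw": 1},
    {"dx": 6,"dy": 0.1,"dz": 4.9,"wx": 0,"wy": 0,"wz": 0,"jaw": 1},
    {"dx": 9,"dy": 0.1,"dz": 4.9,"wx": 0,"wy": 0,"wz": 0,"jaw": 1},
    {"dx": 12,"dy": 0.1,"dz": 4.9,"wx": 0,"wy": 0,"wz": 0,"jaw": 1},
    {"dx": 15,"dy": 0.1,"dz": 4.9,"wx": 0,"wy": 0,"wz": 0,"jaw": 1},
    {"dx": 17,"dy": 0.1,"dz": 4.9,"wx": 0,"wy": 0,"wz": 0,"jaw": 1},
    {"dx": 17.8,"dy": 0.1,"dz": 4.9,"wx": 0,"wy": 0,"wz": 0,"jaw": 1},
    {"dx": 17.8,"dy": 0.1,"dz": 4.9,"wx": 0,"wy": 0,"wz": 0,"jaw": 1},
  ],
)

```text
t: 2.6
eef_pos: [521.0, 210.7, 120.9]
tool_rot: [[-0.002, 0.551, -0.835], [-0.001, -0.835, -0.551], [-1.0, -0.001, 0.002]]
contact_force: [-1.0, 0.1, -0.4]
finger_gap: 88.0
```

```bash
python3 -c "
from go import *
go((521.3,211,121),-57)"; python3 look.py w2
```

```text
at [521.  210.7 120.9] phi -56.58 t 2.6 F [-1.    0.05 -0.39] gap 88.0
d [-0.01 -0.01 -0.04] w [0.42 0.12 0.04]
[ 0.1 -1.6 -1.7 -0.   1.   0.4]
```

View pics/w2.png

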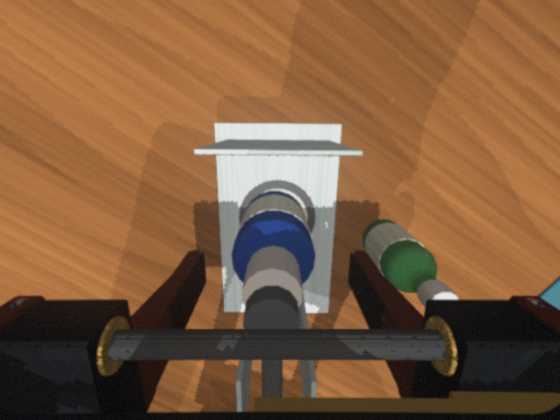

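Call:
carry_out(
  rows=[
    {"dx": 0,"dy": 0,"dz": 0,"wx": 0,"wy": 0,"wz": 0,"jaw": 0},
    {"dx": 0,"dy": 0,"dz": 0,"wx": 0,"wy": 0,"wz": 0,"jaw": 0},
    {"dx": 0,"dy": 0,"dz": 0,"wx": 0,"wy": 0,"wz": 0,"jaw": 0},
    {"dx": 0,"dy": 0,"dz": 0,"wx": 0,"wy": 0,"wz": 0,"jaw": 0},
    {"dx": 0,"dy": 0,"dz": 0,"wx": 0,"wy": 0,"wz": 0,"jaw": 0},
    {"dx": 0,"dy": 0,"dz": 0,"wx": 0,"wy": 0,"wz": 0,"jaw": 0},
    {"dx": 0,"dy": 0,"dz": 0,"wx": 0,"wy": 0,"wz": 0,"jaw": 0},
    {"dx": 0,"dy": 0,"dz": 0,"wx": 0,"wy": 0,"wz": 0,"jaw": 0},
  ],
)

```text
t: 3.45
eef_pos: [521.6, 210.8, 121.6]
tool_rot: [[-0.0, 0.55, -0.835], [-0.0, -0.835, -0.55], [-1.0, -0.0, 0.0]]
contact_force: [0.7, 0.3, -1.5]
finger_gap: 31.4
```

```bash
python3 -c "
from go import *
go((521.3,211,290),-57)"; python3 look.py w3
```

```text
at [521.6 210.8 121.6] phi -56.67 t 3.45 F [ 0.72  0.27 -1.49] gap 31.4
d [-16.84  -0.03   0.02] w [0.33 0.02 0.  ]
[ 0.   0.1 -0.  -0.1 -0.1  0. ]
```

View pics/w3.png

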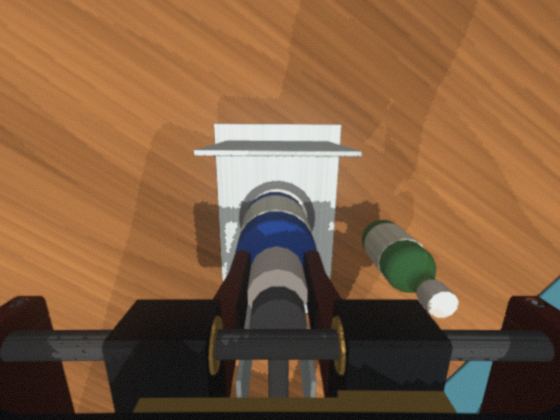

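Call:
carry_out(
  rows=[
    {"dx": -0.7,"dy": 0,"dz": 0,"wx": 0,"wy": 0,"wz": 0,"jaw": 0},
    {"dx": -2,"dy": 0,"dz": 0,"wx": 0,"wy": 0,"wz": 0,"jaw": 0},
    {"dx": -5,"dy": 0,"dz": 0,"wx": 0,"wy": 0,"wz": 0,"jaw": 0},
    {"dx": -8,"dy": 0,"dz": 0,"wx": 0,"wy": 0,"wz": 0,"jaw": 0},
    {"dx": -11,"dy": 0,"dz": 0,"wx": 0,"wy": 0,"wz": 0,"jaw": 0},
    {"dx": -14,"dy": 0,"dz": 0,"wx": 0,"wy": 0,"wz": 0,"jaw": 0},
    {"dx": -16,"dy": 0,"dz": 0,"wx": 0,"wy": 0,"wz": 0,"jaw": 0},
    {"dx": -16.8,"dy": 0,"dz": 0,"wx": 0,"wy": 0,"wz": 0,"jaw": 0},
  ],
)

```text
t: 4.3
eef_pos: [522.9, 211.2, 293.3]
tool_rot: [[0.005, 0.55, -0.835], [0.001, -0.835, -0.55], [-1.0, 0.002, -0.005]]
contact_force: [0.7, 0.9, -2.0]
finger_gap: 31.4
```

```bash
python3 -c "
from go import *
go((463.8,-255,290),-107)"; python3 look.py w4
```

```text
at [522.9 211.2 293.3] phi -56.66 t 4.3 F [ 0.67  0.85 -1.97] gap 31.4
d [ 0.24 35.7  30.56] w [ 5.034e+01 -3.000e-01  3.000e-02]
[-0.  -1.9 -4.2 -0.   8.5 -0. ]
```

View pics/w4.png

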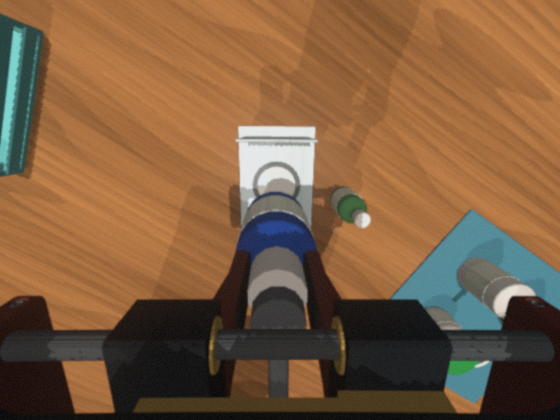

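Call:
carry_out(
  rows=[
    {"dx": 0,"dy": 1.1,"dz": 0.9,"wx": 1.5,"wy": 0,"wz": 0,"jaw": 0},
    {"dx": 0,"dy": 3.2,"dz": 2.8,"wx": 4.5,"wy": 0,"wz": 0,"jaw": 0},
    {"dx": 0,"dy": 5.7,"dz": 4.9,"wx": 8,"wy": 0,"wz": 0,"jaw": 0},
    {"dx": 0,"dy": 8.6,"dz": 7.3,"wx": 12,"wy": 0,"wz": 0,"jaw": 0},
    {"dx": 0,"dy": 11.4,"dz": 9.8,"wx": 16,"wy": 0,"wz": 0,"jaw": 0},
    {"dx": 0,"dy": 14.3,"dz": 12.2,"wx": 20,"wy": 0,"wz": 0,"jaw": 0},
    {"dx": 0,"dy": 17.1,"dz": 14.7,"wx": 24,"wy": 0,"wz": 0,"jaw": 0},
    {"dx": 0,"dy": 20,"dz": 17.1,"wx": 28,"wy": 0,"wz": 0,"jaw": 0},
  ],
)

```text
t: 5.15
eef_pos: [486.5, -52.1, 288.1]
tool_rot: [[-0.003, 0.089, -0.996], [0.0, -0.996, -0.089], [-1.0, -0.001, 0.003]]
contact_force: [0.1, -0.5, -1.0]
finger_gap: 31.4
```

```bash
python3 -c "
from go import *
go((463.8,-255,290),-107)"
```

```text
at [486.5 -52.1 288.1] phi -84.91 t 5.15 F [ 0.15 -0.46 -1.04] gap 31.4
d [-0.19 20.01  4.07] w [22.09  0.2  -0.  ]
```

Call:
carry_out(
  rows=[
    {"dx": 0,"dy": 4,"dz": 0.8,"wx": 4,"wy": 0,"wz": 0,"jaw": 0},
    {"dx": 0,"dy": 8,"dz": 1.6,"wx": 8,"wy": 0,"wz": 0,"jaw": 0},
    {"dx": 0,"dy": 11.6,"dz": 2.4,"wx": 12.5,"wy": 0,"wz": 0,"jaw": 0},
    {"dx": 0,"dy": 15,"dz": 3,"wx": 16.5,"wy": 0,"wz": 0,"jaw": 0},
    {"dx": 0,"dy": 17.6,"dz": 3.6,"wx": 19.4,"wy": 0,"wz": 0,"jaw": 0},
    {"dx": 0,"dy": 19.2,"dz": 3.9,"wx": 21,"wy": 0,"wz": 0,"jaw": 0},
    {"dx": 0,"dy": 20,"dz": 4.1,"wx": 22,"wy": 0,"wz": 0,"jaw": 0},
    {"dx": 0,"dy": 20,"dz": 4.1,"wx": 22,"wy": 0,"wz": 0,"jaw": 0},
  ],
)

```text
t: 5.95
eef_pos: [465.9, -253.4, 289.0]
tool_rot: [[-0.001, -0.288, -0.958], [0.001, -0.958, 0.288], [-1.0, -0.001, 0.001]]
contact_force: [-0.1, 0.9, -1.3]
finger_gap: 32.0
```

```bash
python3 -c "
from go import *
go((463.8,-255,290),-107)"; python3 look.py w5; python3 -c "
from h import *
for n in('top','side'): cv2.imwrite(f'pics/{n}1.png',manip.snapshot(n)[:,:,::-1])"
```

```text
at [ 465.9 -253.4  289. ] phi -106.75 t 5.95 F [-0.08  0.94 -1.32] gap 32.0
d [-0.1   0.21  0.15] w [0.25 0.08 0.03]
[ 1.7 -0.8  0.4  0.7  0.4 -0.2]
```

View pics/w5.png

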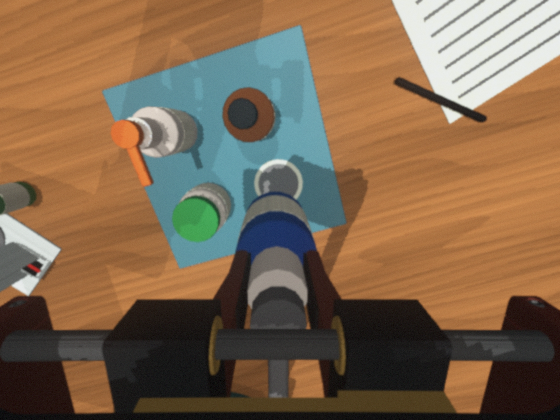

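View pics/side1.png

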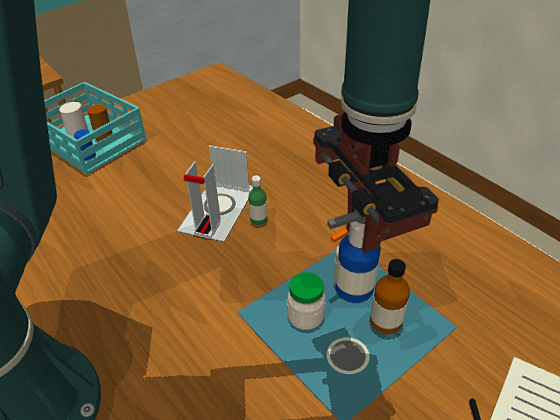

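```bash
python3 - <<'E'
from h import *
import pickle
st=pickle.load(open("pics/w5.pkl","rb"));W=cam("wrist",st)
print("spot ctr",onz(W,(278,182),4),"left/right",onz(W,(254,182),4),onz(W,(302,182),4),"top",onz(W,(279,158.5),4))
print("whead",onz(W,(125,132),156),"tip",onz(W,(148,185),155))
x=proj(W,(463.8,-255,4));print(x)
E
cp pics/w5.png /tmp/a.png; python3 -c "
import cv2
t=cv2.imread('pics/w5.png');cv2.imwrite('pics/w5c.png',cv2.resize(t[80:260,90:340],None,fx=3,fy=3,interpolation=cv2.INTER_CUBIC))"
```

```text
spot ctr [ 467.57551832 -254.4033909     4.        ] left/right [ 477.84767286 -220.18946904    4.        ] [ 457.29437559 -288.6060512     4.        ] top [ 500.18411107 -265.67429173    4.        ]
whead [ 579.5810538  -141.47712044  156.        ] tip [ 528.44850064 -140.56439813  155.        ]
[279.10835507 184.2852888 ]
```

View pics/w5c.png

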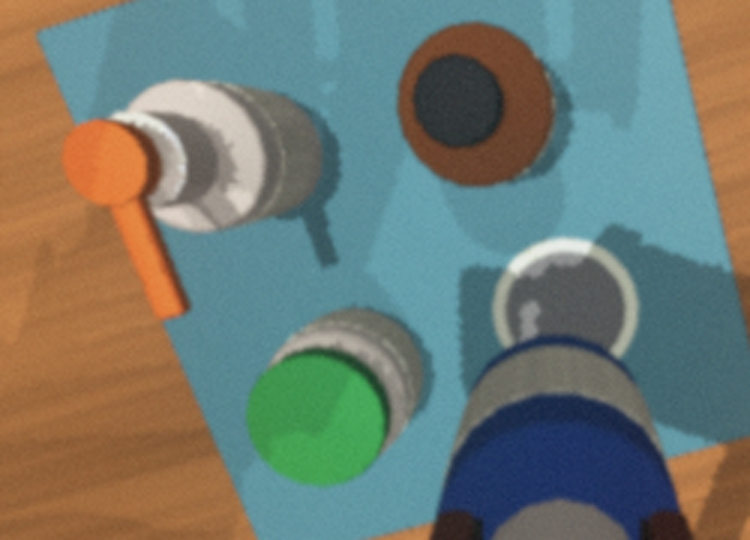

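Call:
carry_out(
  rows=[
    {"dx": 1.5,"dy": 0.1,"dz": 0.0,"wx": 0,"wy": 0,"wz": 0,"jaw": 0},
    {"dx": 4,"dy": 0.1,"dz": 0.0,"wx": 0,"wy": 0,"wz": 0,"jaw": 0},
    {"dx": 7,"dy": 0.1,"dz": 0.0,"wx": 0,"wy": 0,"wz": 0,"jaw": 0},
    {"dx": 10,"dy": 0.1,"dz": 0.0,"wx": 0,"wy": 0,"wz": 0,"jaw": 0},
    {"dx": 12.5,"dy": 0.1,"dz": 0.0,"wx": 0,"wy": 0,"wz": 0,"jaw": 0},
    {"dx": 14.5,"dy": 0.1,"dz": 0.0,"wx": 0,"wy": 0,"wz": 0,"jaw": 0},
    {"dx": 15.8,"dy": 0.1,"dz": 0.0,"wx": 0,"wy": 0,"wz": 0,"jaw": 0},
    {"dx": 16.2,"dy": 0.1,"dz": 0.0,"wx": 0,"wy": 0,"wz": 0,"jaw": 0},
  ],
)

```text
t: 6.9
eef_pos: [465.6, -252.3, 126.5]
tool_rot: [[-0.002, -0.285, -0.958], [0.002, -0.959, 0.285], [-1.0, -0.001, 0.003]]
contact_force: [-0.3, 0.8, -1.5]
finger_gap: 31.3
```

```bash
python3 look.py w6; python3 -c "
from go import *
go((465.2,-254.8,119.6),-107)"
```

```text
[-0.3  2.   0.6 -0.1 -4.1  0.1]
at [ 465.8 -252.6  126.7] phi -106.57 t 6.95 F [ 0.77  0.17 -1.3 ] gap 31.4
d [ 0.71  0.22 -0.01] w [0.43 0.12 0.05]
```

View pics/w6.png

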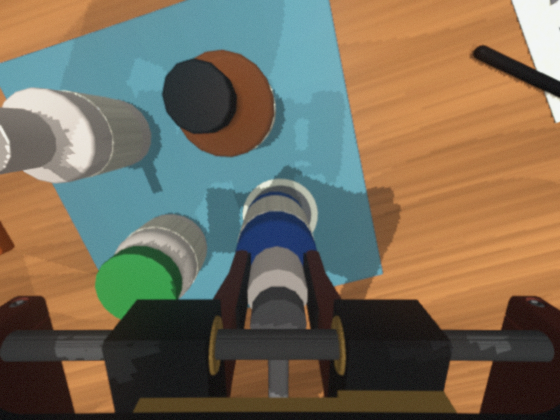

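Call:
carry_out(
  rows=[
    {"dx": 0.1,"dy": 0.2,"dz": 0,"wx": 0,"wy": 0,"wz": 0,"jaw": 0},
    {"dx": 0.2,"dy": 0.2,"dz": 0,"wx": 0,"wy": 0,"wz": 0,"jaw": 0},
    {"dx": 0.3,"dy": 0.2,"dz": 0,"wx": 0,"wy": 0,"wz": 0,"jaw": 0},
    {"dx": 0.4,"dy": 0.2,"dz": 0,"wx": 0,"wy": 0,"wz": 0,"jaw": 0},
    {"dx": 0.5,"dy": 0.2,"dz": 0,"wx": 0,"wy": 0,"wz": 0,"jaw": 0},
    {"dx": 0.6,"dy": 0.2,"dz": 0,"wx": 0,"wy": 0,"wz": 0,"jaw": 0},
    {"dx": 0.65,"dy": 0.2,"dz": 0,"wx": 0,"wy": 0,"wz": 0,"jaw": 0},
    {"dx": 0.7,"dy": 0.2,"dz": 0,"wx": 0,"wy": 0,"wz": 0,"jaw": 0},
  ],
)

```text
t: 7.75
eef_pos: [465.6, -256.0, 120.7]
tool_rot: [[-0.0, -0.287, -0.958], [-0.0, -0.958, 0.287], [-1.0, 0.0, 0.0]]
contact_force: [0.6, -0.5, -1.1]
finger_gap: 31.6
```

```bash
python3 -c "
from go import *
go((465.2,-254.8,119.6),-107)"
```

```text
at [ 465.6 -256.   120.7] phi -106.67 t 7.75 F [ 0.62 -0.52 -1.09] gap 31.6
d [ 0.11 -0.11  0.07] w [ 0.33  0.01 -0.  ]
```

Call:
carry_out(
  rows=[
    {"dx": 0.04,"dy": -0.05,"dz": 0,"wx": 0,"wy": 0,"wz": 0,"jaw": 0},
    {"dx": 0.08,"dy": -0.05,"dz": 0,"wx": 0,"wy": 0,"wz": 0,"jaw": 0},
    {"dx": 0.1,"dy": -0.05,"dz": 0,"wx": 0,"wy": 0,"wz": 0,"jaw": 0},
    {"dx": 0.12,"dy": -0.05,"dz": 0,"wx": 0,"wy": 0,"wz": 0,"jaw": 0},
    {"dx": 0.14,"dy": -0.05,"dz": 0,"wx": 0,"wy": 0,"wz": 0,"jaw": 0},
    {"dx": 0.15,"dy": -0.05,"dz": 0,"wx": 0,"wy": 0,"wz": 0,"jaw": 0},
    {"dx": 0.15,"dy": -0.05,"dz": 0,"wx": 0,"wy": 0,"wz": 0,"jaw": 0},
    {"dx": 0.15,"dy": -0.05,"dz": 0,"wx": 0,"wy": 0,"wz": 0,"jaw": 0},
  ],
)

```text
t: 8.55
eef_pos: [465.9, -255.6, 119.6]
tool_rot: [[0.0, -0.287, -0.958], [-0.0, -0.958, 0.287], [-1.0, 0.0, -0.0]]
contact_force: [0.5, 0.8, 2.4]
finger_gap: 31.7
```

```bash
python3 -c "
from go import *
go((465.2,-254.8,119.6),-107)"
```

```text
at [ 465.9 -255.6  119.6] phi -106.67 t 8.55 F [0.49 0.83 2.38] gap 31.7
d [-0.   -0.06  0.09] w [ 0.33 -0.02 -0.01]
```

Call:
carry_out(
  rows=[
    {"dx": 0,"dy": 0,"dz": 0,"wx": 0,"wy": 0,"wz": 0,"jaw": 0.5},
    {"dx": 0,"dy": 0,"dz": 0,"wx": 0,"wy": 0,"wz": 0,"jaw": 1},
    {"dx": 0,"dy": 0,"dz": 0,"wx": 0,"wy": 0,"wz": 0,"jaw": 1},
    {"dx": 0,"dy": 0,"dz": 0,"wx": 0,"wy": 0,"wz": 0,"jaw": 1},
    {"dx": 0,"dy": 0,"dz": 0,"wx": 0,"wy": 0,"wz": 0,"jaw": 1},
    {"dx": 0,"dy": 0,"dz": 0,"wx": 0,"wy": 0,"wz": 0,"jaw": 1},
    {"dx": 0,"dy": 0,"dz": 0,"wx": 0,"wy": 0,"wz": 0,"jaw": 1},
    {"dx": 0,"dy": 0,"dz": 0,"wx": 0,"wy": 0,"wz": 0,"jaw": 1},
  ],
)

```text
t: 9.35
eef_pos: [465.8, -255.6, 119.3]
tool_rot: [[-0.0, -0.287, -0.958], [-0.0, -0.958, 0.287], [-1.0, 0.0, 0.0]]
contact_force: [-0.0, -0.4, -0.6]
finger_gap: 87.5
```

```bash
python3 look.py w7; python3 -c "
from go import *
go((540,-141,310),-90)"
```

```text
[-0.   0.1  0.1 -0.1  0.1 -0. ]
at [ 465.8 -255.6  119.3] phi -106.67 t 9.4 F [ 1.01 -0.89 -0.25] gap 87.9
d [-19.07 -13.1   -3.83] w [-1.667e+01  0.000e+00 -1.000e-02]
```

View pics/w7.png

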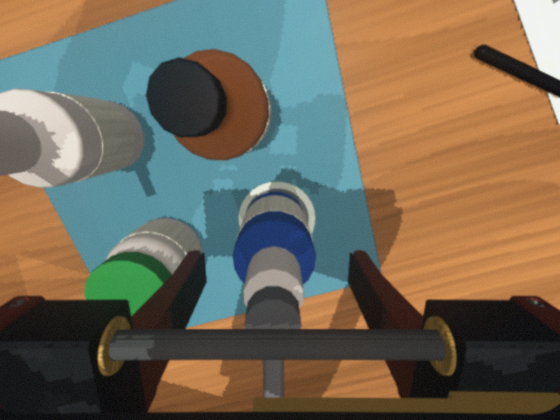

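Call:
carry_out(
  rows=[
    {"dx": -2,"dy": 0,"dz": 0,"wx": 0,"wy": 0,"wz": 0,"jaw": 1},
    {"dx": -5,"dy": 0,"dz": 0,"wx": 0,"wy": 0,"wz": 0,"jaw": 1},
    {"dx": -9,"dy": 0,"dz": 0,"wx": 0,"wy": 0,"wz": 0,"jaw": 1},
    {"dx": -13,"dy": 0,"dz": 0,"wx": 0,"wy": 0,"wz": 0,"jaw": 1},
    {"dx": -16,"dy": 0,"dz": 0,"wx": 0,"wy": 0,"wz": 0,"jaw": 1},
    {"dx": -18,"dy": 0,"dz": 0,"wx": 0,"wy": 0,"wz": 0,"jaw": 1},
    {"dx": -18,"dy": -3,"dz": -4,"wx": -3,"wy": 0,"wz": 0,"jaw": 1},
    {"dx": -18,"dy": -6,"dz": -6,"wx": -7,"wy": 0,"wz": 0,"jaw": 1},
  ],
)

```text
t: 10.2
eef_pos: [542.8, -216.2, 300.7]
tool_rot: [[0.004, -0.168, -0.986], [-0.002, -0.986, 0.168], [-1.0, 0.001, -0.004]]
contact_force: [0.3, 1.0, -0.2]
finger_gap: 87.8
```

```bash
python3 -c "
from go import *
go((627,-142,300),-92.5)"
```

```text
at [ 542.8 -216.2  300.7] phi -99.67 t 10.2 F [ 0.28  1.01 -0.18] gap 87.8
d [ 0.09 -8.72 -7.05] w [-7.17 -0.23 -0.09]
```

Call:
carry_out(
  rows=[
    {"dx": 0,"dy": -3,"dz": -2.5,"wx": -2,"wy": 0,"wz": 0,"jaw": 1},
    {"dx": 0,"dy": -6,"dz": -5,"wx": -5,"wy": 0,"wz": 0,"jaw": 1},
    {"dx": 0,"dy": -8,"dz": -6.5,"wx": -7,"wy": 0,"wz": 0,"jaw": 1},
    {"dx": 0,"dy": -8.7,"dz": -7,"wx": -7,"wy": 0,"wz": 0,"jaw": 1},
    {"dx": 0,"dy": -8.7,"dz": -7,"wx": -7,"wy": 0,"wz": 0,"jaw": 1},
    {"dx": 0,"dy": -8.7,"dz": -7,"wx": -7,"wy": 0,"wz": 0,"jaw": 1},
    {"dx": 0,"dy": -8.7,"dz": -7,"wx": -7,"wy": 0,"wz": 0,"jaw": 1},
    {"dx": 0,"dy": -8.7,"dz": -7,"wx": -7,"wy": 0,"wz": 0,"jaw": 1},
  ],
)

```text
t: 11.0
eef_pos: [623.3, -142.3, 299.5]
tool_rot: [[-0.0, -0.048, -0.999], [-0.0, -0.999, 0.048], [-1.0, 0.0, 0.0]]
contact_force: [-0.1, 0.2, 0.5]
finger_gap: 88.0
```

```bash
python3 look.py w8; python3 -c "
from go import *
go((627,-142,300),-92.5)
t=cv2.imread('pics/w8.png');cv2.imwrite('pics/w8c.png',cv2.resize(t[130:340,200:380],None,fx=3,fy=3,interpolation=cv2.INTER_CUBIC))
for n in('top','side'): cv2.imwrite(f'pics/{n}2.png',manip.snapshot(n)[:,:,::-1])"
```

```text
[ 0.2  0.1 -0.2  0.2 -0.   0.1]
at [ 623.4 -142.2  299.5] phi -92.75 t 11.05 F [ 0.17  0.04 -0.49] gap 87.9
d [-0.05 -0.03 -0.36] w [-0.25  0.   -0.02]
```

View pics/w8.png

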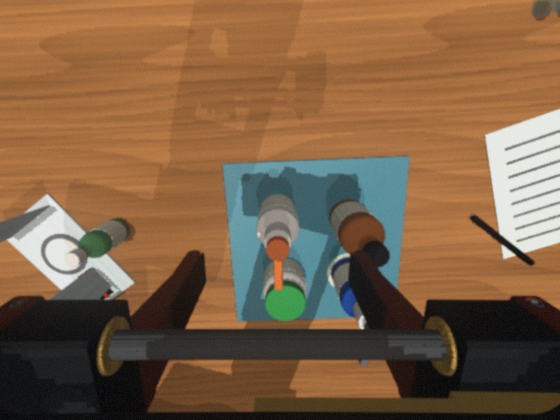

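View pics/w8c.png

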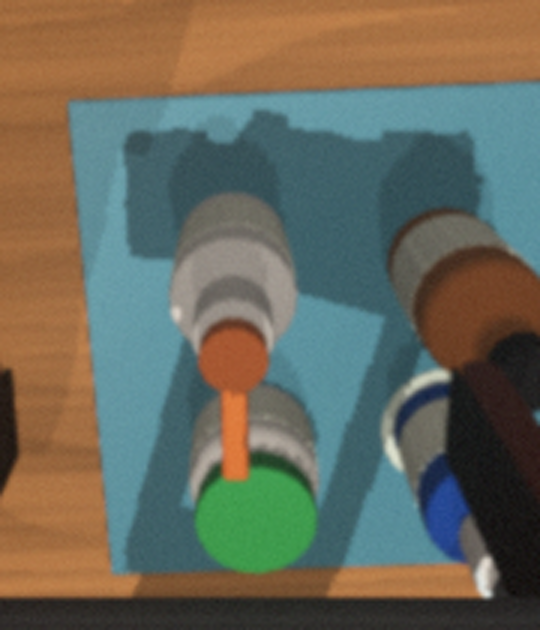

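View pics/side2.png

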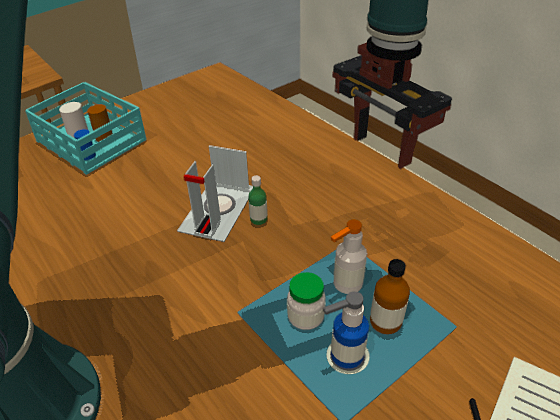

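```bash
python3 - <<'E'
from h import *
import pickle
st=pickle.load(open("pics/w8.pkl","rb"));W=cam("wrist",st)
im=cv2.imread("pics/w8.png");hs=cv2.cvtColor(im,cv2.COLOR_BGR2HSV)
m=cv2.inRange(hs,(4,150,90),(16,255,255));m[:,:250]=0;m[:,300:]=0;m[:232]=0;m[300:]=0
k,l,s,c=cv2.connectedComponentsWithStats(m);i=1+np.argmax(s[1:,4]);m=(l==i)
print(s[i])
w=m.sum(1);r=np.where(w>0)[0]
for y in r[::4]:
    x=np.where(m[y])[0];print(y,x.min(),x.max(),end='; ')
print()
p=lambda u,v:((u+.5)/3-.5+200,(v+.5)/3-.5+130)
h=onz(W,p(233.5,358),156)[:2];n=onz(W,p(235,480),150.5)[:2];print(h,n,n-h,np.degrees(np.arctan2(*(n-h)[::-1])))
# nozzle edges
a=[]
for y in range(263,288):
    x=np.where(m[y])[0]
    if len(x): a.append(onz(W,((x.min()+x.max())/2,y),155)[:2])
a=np.array(a);v=cv2.fitLine(a.astype(np.float32),2,0,.01,.01).ravel();print(v,np.degrees(np.arctan2(v[1],v[0])))
# foot left/right: body edges at widest crop (172..297 @ v 285) z=90 shoulder
q=onz(W,p(234,290),88);print("shoulder mid",q)
E
```

```text
[267 237  22  53 632]
237 278 278; 241 270 285; 245 268 287; 249 267 288; 253 267 287; 257 270 284; 261 274 281; 265 274 281; 269 274 281; 273 274 281; 277 275 281; 281 275 282; 285 274 282; 289 276 280; 
[ 579.66442066 -140.06120091] [ 526.69157858 -138.14585989] [-52.97284208   1.91534102] 177.92925643351077
[ 9.9989957e-01 -1.4171876e-02  5.4783575e+02 -1.3887326e+02] -0.8120158
shoulder mid [ 581.71088912 -140.5519507    88.        ]
```

Call:
carry_out(
  rows=[
    {"dx": 2,"dy": 0.1,"dz": 2.5,"wx": 0,"wy": 0,"wz": 0,"jaw": 1},
    {"dx": 5,"dy": 0.1,"dz": 4.5,"wx": 0,"wy": 0,"wz": 0,"jaw": 1},
    {"dx": 8,"dy": 0.1,"dz": 4.5,"wx": 0,"wy": 0,"wz": 0,"jaw": 1},
    {"dx": 11,"dy": 0.1,"dz": 4.5,"wx": 0,"wy": 0,"wz": 0,"jaw": 1},
    {"dx": 14,"dy": 0.1,"dz": 4.5,"wx": 0,"wy": 0,"wz": 0,"jaw": 1},
    {"dx": 16.5,"dy": 0.1,"dz": 4.5,"wx": 0,"wy": 0,"wz": 0,"jaw": 1},
    {"dx": 17.7,"dy": 0.1,"dz": 4.5,"wx": 0,"wy": 0,"wz": 0,"jaw": 1},
    {"dx": 17.9,"dy": 0.1,"dz": 4.5,"wx": 0,"wy": 0,"wz": 0,"jaw": 1},
  ],
)

```text
t: 11.95
eef_pos: [578.1, -140.0, 119.0]
tool_rot: [[-0.003, -0.047, -0.999], [0.001, -0.999, 0.047], [-1.0, -0.001, 0.003]]
contact_force: [-0.6, 0.4, 0.8]
finger_gap: 87.9
```

```bash
python3 look.py w9; python3 -c "
from go import *
go((578.5,-140.8,119.5),-92.5)"
```

```text
[-0.  -0.3 -1.  -0.  -1.2 -0. ]
at [ 578.8 -140.3  119.9] phi -92.68 t 12.0 F [ 0.49 -0.25 -0.55] gap 88.1
d [0.04 0.06 0.03] w [-0.18  0.06  0.01]
```

View pics/w9.png

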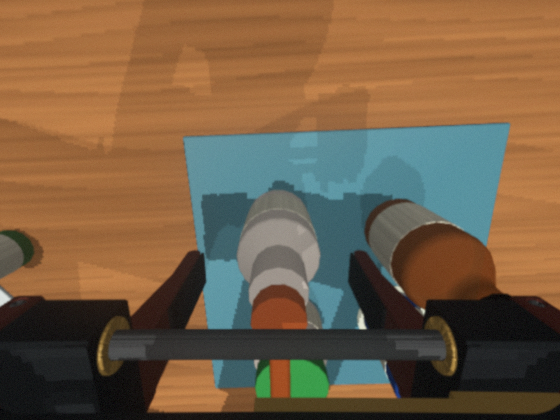

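Call:
carry_out(
  rows=[
    {"dx": 0,"dy": 0,"dz": 0,"wx": 0,"wy": 0,"wz": 0,"jaw": 0.5},
    {"dx": 0,"dy": 0,"dz": 0,"wx": 0,"wy": 0,"wz": 0,"jaw": 0.2},
    {"dx": 0,"dy": 0,"dz": 0,"wx": 0,"wy": 0,"wz": 0,"jaw": 0},
    {"dx": 0,"dy": 0,"dz": 0,"wx": 0,"wy": 0,"wz": 0,"jaw": 0},
    {"dx": 0,"dy": 0,"dz": 0,"wx": 0,"wy": 0,"wz": 0,"jaw": 0},
    {"dx": 0,"dy": 0,"dz": 0,"wx": 0,"wy": 0,"wz": 0,"jaw": 0},
    {"dx": 0,"dy": 0,"dz": 0,"wx": 0,"wy": 0,"wz": 0,"jaw": 0},
    {"dx": 0,"dy": 0,"dz": 0,"wx": 0,"wy": 0,"wz": 0,"jaw": 0},
  ],
)

```text
t: 12.8
eef_pos: [579.1, -140.3, 120.3]
tool_rot: [[-0.0, -0.046, -0.999], [-0.0, -0.999, 0.046], [-1.0, 0.0, 0.0]]
contact_force: [-0.2, -0.7, 1.0]
finger_gap: 31.8
```

```bash
python3 look.py w10; python3 -c "
from go import *
go((578.5,-140.8,290),-92.5)"
```

```text
[ 0.  -0.  -0.1 -0.   0.1 -0. ]
at [ 579.1 -140.3  120.2] phi -92.66 t 12.85 F [ 0.95 -0.3  -0.51] gap 31.5
d [-16.98   0.06   0.06] w [-0.16  0.   -0.01]
```

View pics/w10.png

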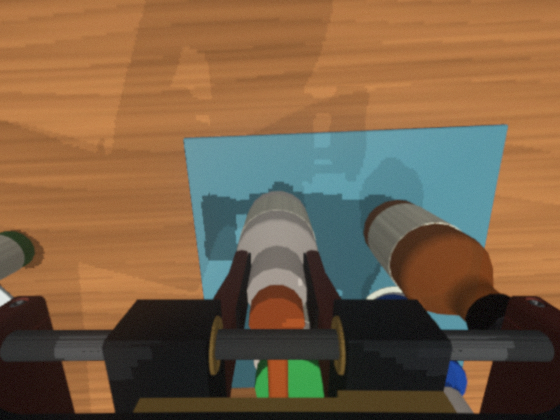

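Call:
carry_out(
  rows=[
    {"dx": -0.7,"dy": 0,"dz": 0,"wx": 0,"wy": 0,"wz": 0,"jaw": 0},
    {"dx": -2,"dy": 0,"dz": 0,"wx": 0,"wy": 0,"wz": 0,"jaw": 0},
    {"dx": -5,"dy": 0,"dz": 0,"wx": 0,"wy": 0,"wz": 0,"jaw": 0},
    {"dx": -8,"dy": 0,"dz": 0,"wx": 0,"wy": 0,"wz": 0,"jaw": 0},
    {"dx": -11,"dy": 0,"dz": 0,"wx": 0,"wy": 0,"wz": 0,"jaw": 0},
    {"dx": -14,"dy": 0,"dz": 0,"wx": 0,"wy": 0,"wz": 0,"jaw": 0},
    {"dx": -16,"dy": 0,"dz": 0,"wx": 0,"wy": 0,"wz": 0,"jaw": 0},
    {"dx": -16.8,"dy": 0,"dz": 0,"wx": 0,"wy": 0,"wz": 0,"jaw": 0},
  ],
)

```text
t: 13.65
eef_pos: [580.1, -140.5, 291.7]
tool_rot: [[0.004, -0.046, -0.999], [-0.002, -0.999, 0.046], [-1.0, 0.001, -0.004]]
contact_force: [-0.5, 0.2, -3.9]
finger_gap: 31.3
```

```bash
python3 -c "
from go import *
go((521.8,211,290),-57.9)"
```

```text
at [ 580.1 -140.5  291.7] phi -92.66 t 13.65 F [-0.51  0.16 -3.87] gap 31.3
d [  0.08 -34.84   7.45] w [-34.76  -0.22  -0.16]
```

Call:
carry_out(
  rows=[
    {"dx": 0,"dy": -1,"dz": 0.2,"wx": -1,"wy": 0,"wz": 0,"jaw": 0},
    {"dx": 0,"dy": -3.1,"dz": 0.7,"wx": -3.1,"wy": 0,"wz": 0,"jaw": 0},
    {"dx": 0,"dy": -6.3,"dz": 1.3,"wx": -6.2,"wy": 0,"wz": 0,"jaw": 0},
    {"dx": 0,"dy": -9.8,"dz": 2.1,"wx": -9.7,"wy": 0,"wz": 0,"jaw": 0},
    {"dx": 0,"dy": -13.2,"dz": 2.8,"wx": -13.2,"wy": 0,"wz": 0,"jaw": 0},
    {"dx": 0,"dy": -16.7,"dz": 3.6,"wx": -16.7,"wy": 0,"wz": 0,"jaw": 0},
    {"dx": 0,"dy": -20.2,"dz": 4.3,"wx": -20.1,"wy": 0,"wz": 0,"jaw": 0},
    {"dx": 0,"dy": -23.7,"dz": 5.1,"wx": -23.6,"wy": 0,"wz": 0,"jaw": 0},
  ],
)

```text
t: 14.45
eef_pos: [537.2, 100.9, 286.5]
tool_rot: [[-0.003, 0.36, -0.933], [0.0, -0.933, -0.36], [-1.0, -0.001, 0.003]]
contact_force: [1.1, -0.3, -3.8]
finger_gap: 31.3
```

```bash
python3 -c "
from go import *
go((521.8,211,290),-57.9)"
```

```text
at [537.2 100.9 286.5] phi -68.88 t 14.45 F [ 1.09 -0.27 -3.76] gap 31.3
d [ -0.34 -10.83  -2.53] w [-10.98   0.17   0.09]
```

Call:
carry_out(
  rows=[
    {"dx": 0,"dy": -3.5,"dz": -0.8,"wx": -3.5,"wy": 0,"wz": 0,"jaw": 0},
    {"dx": 0,"dy": -6.5,"dz": -1.5,"wx": -6.5,"wy": 0,"wz": 0,"jaw": 0},
    {"dx": 0,"dy": -9,"dz": -2.1,"wx": -9,"wy": 0,"wz": 0,"jaw": 0},
    {"dx": 0,"dy": -10.3,"dz": -2.4,"wx": -10.5,"wy": 0,"wz": 0,"jaw": 0},
    {"dx": 0,"dy": -10.8,"dz": -2.5,"wx": -11,"wy": 0,"wz": 0,"jaw": 0},
    {"dx": 0,"dy": -10.8,"dz": -2.5,"wx": -11,"wy": 0,"wz": 0,"jaw": 0},
    {"dx": 0,"dy": -10.8,"dz": -2.5,"wx": -11,"wy": 0,"wz": 0,"jaw": 0},
    {"dx": 0,"dy": -10.8,"dz": -2.5,"wx": -11,"wy": 0,"wz": 0,"jaw": 0},
  ],
)

```text
t: 15.25
eef_pos: [524.1, 207.7, 288.2]
tool_rot: [[-0.0, 0.528, -0.849], [-0.001, -0.849, -0.528], [-1.0, 0.0, 0.0]]
contact_force: [0.1, 0.6, -3.2]
finger_gap: 31.6
```

```bash
python3 look.py w11; python3 -c "
from go import *
go((521.8,211,290),-57.9)
for n in('top','side'): cv2.imwrite(f'pics/{n}3.png',manip.snapshot(n)[:,:,::-1])
a=cv2.imread('pics/w11.png')[100:260,210:340];b=cv2.imread('pics/side3.png')[100:250,150:290]
cv2.imwrite('pics/w11c.png',cv2.resize(a,None,fx=3.5,fy=3.5,interpolation=cv2.INTER_CUBIC))
cv2.imwrite('pics/s3c.png',cv2.resize(b,None,fx=4,fy=4,interpolation=cv2.INTER_CUBIC))"
```

```text
[-0.1 -0.1 -0.1  0.   0.  -0. ]
at [524.1 207.7 288.2] phi -58.16 t 15.3 F [-0.35  0.12 -3.67] gap 31.5
d [-0.18 -0.4   0.03] w [-0.26  0.02 -0.02]
```

View pics/w11.png

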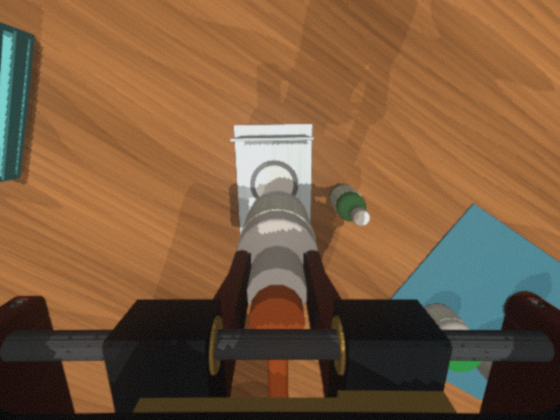

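View pics/w11c.png

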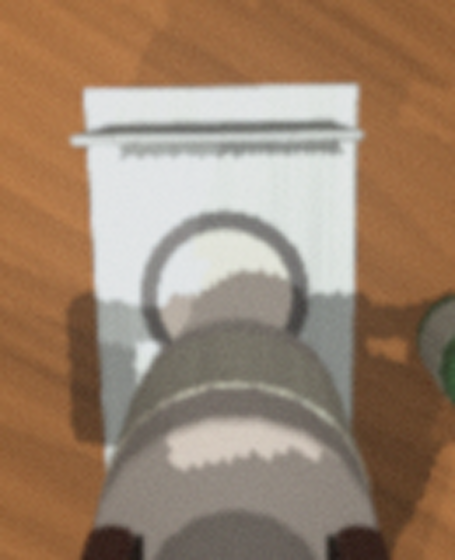

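View pics/s3c.png

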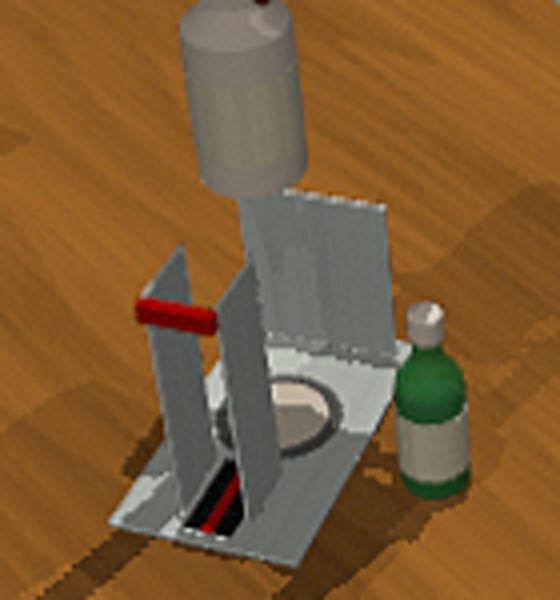

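```bash
python3 - <<'E'
from h import *
import pickle
st=pickle.load(open("pics/w11.pkl","rb"));W=cam("wrist",st);R=st["tool_rot"]
p=lambda u,v:((u+.5)/3.5-.5+210,(v+.5)/3.5-.5+100)
l,r,t=[onz(W,p(*q),6) for q in((141,290),(308,290),(225,210))]
print(l,r,(l+r)/2,np.linalg.norm(l-r))
d=np.array([np.cos(np.radians(-147)),np.sin(np.radians(-147)),0]);print("from top",t+36*d)
bl,br=onz(W,p(85,87),4),onz(W,p(359,87),4);b=(bl+br)/2;print("back",b+85*d,np.linalg.norm(bl-br),np.degrees(np.arctan2((br-bl)[1],(br-bl)[0]))-90)
im=cv2.imread("pics/w11.png");hs=cv2.cvtColor(im,cv2.COLOR_BGR2HSV)
for y in range(362,394,4):
    x=np.where(cv2.inRange(hs[y:y+1],(3,150,60),(16,255,255))[0])[0]
    P=onz(W,((x.min()+x.max())/2,y),st["eef_pos"][2]+34.8);print(y,x.min(),x.max(),(R.T@(P-st["eef_pos"])).round(1))
for y in range(286,325,4):
    x=np.where(cv2.inRange(hs[y:y+1],(3,150,60),(16,255,255))[0])[0]
    P=onz(W,((x.min()+x.max())/2,y),st["eef_pos"][2]+35.8);print(y,x.min(),x.max(),(R.T@(P-st["eef_pos"])).round(1))
E
```

```text
[505.46556992 242.72848411   6.        ] [542.70880462 182.78065772   6.        ] [524.08718727 212.75457092   6.        ] 70.57478600671753
from top [522.39391954 210.50062062   6.        ]
back [521.72568755 210.19090909   4.        ] 109.59409668785398 -148.1347374410629
362 61 319 [-34.8 -41.4  23.2]
366 62 319 [-34.8 -41.3  25.6]
370 63 320 [-34.8 -41.   27.9]
374 64 321 [-34.8 -40.8  30.3]
378 65 321 [-34.8 -40.7  32.7]
382 66 322 [-34.8 -40.4  35.2]
386 67 452 [-34.8  -8.7  37.8]
390 68 459 [-34.8  -6.8  40.3]
286 0 398 [-35.8 -33.7 -18. ]
290 0 394 [-35.8 -34.7 -16.1]
294 0 526 [-35.8  -6.2 -14. ]
298 0 535 [-35.8  -4.3 -12. ]
302 0 300 [-35.8 -55.7 -10.2]
306 0 306 [-35.8 -54.6  -8.2]
310 47 307 [-35.8 -44.3  -6.1]
314 48 308 [-35.8 -44.1  -4. ]
318 49 308 [-35.8 -44.1  -1.9]
322 50 309 [-35.8 -43.8   0.2]
```

```bash
python3 - <<'E'
from h import *
import pickle
st=pickle.load(open("pics/w11.pkl","rb"));W=cam("wrist",st);R=st["tool_rot"]
im=cv2.imread("pics/w11.png");hs=cv2.cvtColor(im,cv2.COLOR_BGR2HSV)
cv2.imwrite("pics/w11d.png",cv2.resize(im[270:410,230:330],None,fx=4,fy=4))
for y in list(range(362,394,4))+[292,300,310,320]:
    h=hs[y,255:305];x=255+np.where((h[:,1]>200)&(h[:,2]>110)&(h[:,0]>3)&(h[:,0]<16))[0]
    if len(x)==0: print(y,h[::6]);continue
    P=onz(W,((x.min()+x.max())/2,y),st["eef_pos"][2]+35.3);print(y,x.min(),x.max(),(R.T@(P-st["eef_pos"])).round(1))
E
```

```text
362 269 286 [-35.3   0.1  22.9]
366 271 286 [-35.3   0.6  25.2]
370 269 286 [-35.3   0.1  27.6]
374 269 286 [-35.3   0.1  30. ]
378 269 285 [-35.3  -0.1  32.4]
382 270 286 [-35.3   0.4  34.8]
386 270 286 [-35.3   0.4  37.3]
390 270 285 [-35.3   0.1  39.7]
292 [[ 13  32 142]
 [  9 179  91]
 [  8 178  93]
 [  9 182  91]
 [  9 192  93]
 [ 10 186  92]
 [ 10 184  90]
 [ 12  40 139]
 [ 13  31 146]]
300 268 287 [-35.3   0.1 -10.7]
310 260 298 [-35.3   0.7  -5.6]
320 255 301 [-35.3   0.3  -0.4]
```

View pics/w11d.png

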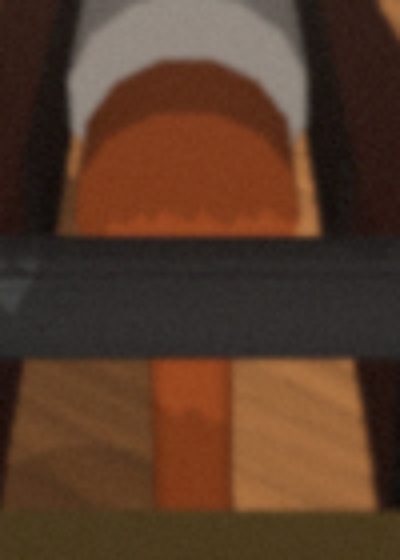

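```bash
python3 -c "
from go import *
go((522.8,211.4,130),-57.1)"
```

```text
at [524.1 208.  288.3] phi -58.14 t 15.4 F [ 0.22  1.09 -4.21] gap 31.4
d [15.83 -0.36 -0.07] w [-1.04  0.   -0.01]
```

Call:
carry_out(
  rows=[
    {"dx": 1.5,"dy": -0.2,"dz": 0,"wx": -0.5,"wy": 0,"wz": 0,"jaw": 0},
    {"dx": 4,"dy": -0.35,"dz": -0.05,"wx": -1,"wy": 0,"wz": 0,"jaw": 0},
    {"dx": 7,"dy": -0.35,"dz": -0.05,"wx": -1,"wy": 0,"wz": 0,"jaw": 0},
    {"dx": 10,"dy": -0.35,"dz": -0.05,"wx": -1,"wy": 0,"wz": 0,"jaw": 0},
    {"dx": 12.5,"dy": -0.35,"dz": -0.05,"wx": -1,"wy": 0,"wz": 0,"jaw": 0},
    {"dx": 14.3,"dy": -0.35,"dz": -0.05,"wx": -1,"wy": 0,"wz": 0,"jaw": 0},
    {"dx": 15.4,"dy": -0.35,"dz": -0.05,"wx": -1,"wy": 0,"wz": 0,"jaw": 0},
    {"dx": 15.4,"dy": -0.35,"dz": -0.05,"wx": -1,"wy": 0,"wz": 0,"jaw": 0},
  ],
)

```text
t: 16.2
eef_pos: [521.7, 211.4, 133.0]
tool_rot: [[-0.003, 0.543, -0.84], [-0.001, -0.84, -0.543], [-1.0, -0.001, 0.003]]
contact_force: [0.2, -0.2, -2.8]
finger_gap: 31.7
```

```bash
python3 look.py w12; python3 -c "
from go import *
go((522.8,211.4,122.2),-57.1)
for n in('top','side'): cv2.imwrite(f'pics/{n}4.png',manip.snapshot(n)[:,:,::-1])
a=cv2.imread('pics/w12.png')[110:250,190:350];b=cv2.imread('pics/side4.png')[100:250,150:290]
cv2.imwrite('pics/w12c.png',cv2.resize(a,None,fx=3.5,fy=3.5,interpolation=cv2.INTER_CUBIC))
cv2.imwrite('pics/s4c.png',cv2.resize(b,None,fx=4,fy=4,interpolation=cv2.INTER_CUBIC))"
```

```text
[ 0.1 -1.7 -1.6  0.1  1.4 -0.1]
at [522.5 211.7 134.1] phi -57.09 t 16.25 F [ 0.52  0.36 -3.39] gap 31.9
d [ 1.19  0.04 -0.01] w [0.01 0.04 0.01]
```

View pics/w12c.png

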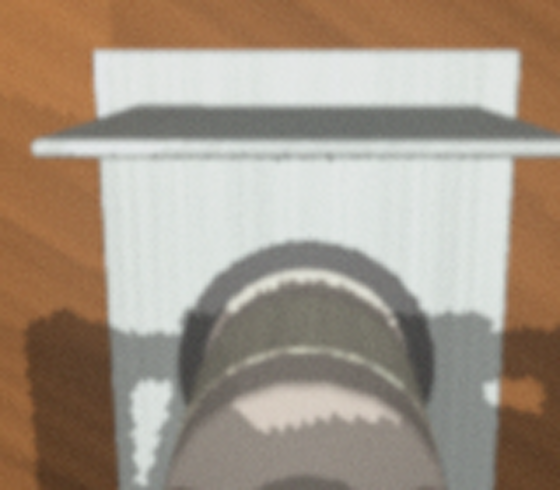

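View pics/s4c.png

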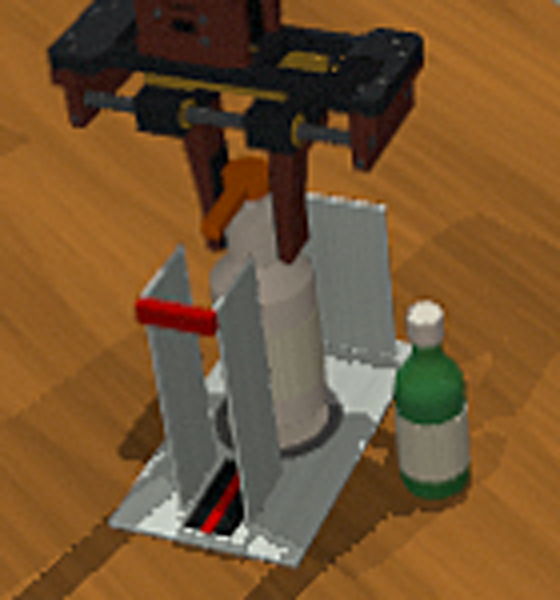

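Call:
carry_out(
  rows=[
    {"dx": 0.2,"dy": 0,"dz": 0,"wx": 0,"wy": 0,"wz": 0,"jaw": 0},
    {"dx": 0.4,"dy": 0,"dz": 0,"wx": 0,"wy": 0,"wz": 0,"jaw": 0},
    {"dx": 0.6,"dy": 0,"dz": 0,"wx": 0,"wy": 0,"wz": 0,"jaw": 0},
    {"dx": 0.8,"dy": 0,"dz": 0,"wx": 0,"wy": 0,"wz": 0,"jaw": 0},
    {"dx": 0.95,"dy": 0,"dz": 0,"wx": 0,"wy": 0,"wz": 0,"jaw": 0},
    {"dx": 1.05,"dy": 0,"dz": 0,"wx": 0,"wy": 0,"wz": 0,"jaw": 0},
    {"dx": 1.1,"dy": 0,"dz": 0,"wx": 0,"wy": 0,"wz": 0,"jaw": 0},
    {"dx": 1.1,"dy": 0,"dz": 0,"wx": 0,"wy": 0,"wz": 0,"jaw": 0},
  ],
)

```text
t: 17.15
eef_pos: [522.4, 212.0, 123.1]
tool_rot: [[-0.0, 0.544, -0.839], [-0.0, -0.839, -0.544], [-1.0, -0.0, 0.0]]
contact_force: [0.1, 0.5, -2.9]
finger_gap: 31.5
```

```bash
python3 look.py w13; python3 -c "
from go import *
go((522.8,211.4,122.2),-57.1)
a=cv2.imread('pics/w13.png')[110:250,190:350]
cv2.imwrite('pics/w13c.png',cv2.resize(a,None,fx=3.5,fy=3.5,interpolation=cv2.INTER_CUBIC))"
```

```text
[-0.1 -0.1 -0.1  0.1  0.1  0. ]
at [522.5 212.  123.2] phi -57.07 t 17.2 F [ 0.4  -0.51 -3.26] gap 31.2
d [0.1  0.07 0.  ] w [ 0.03  0.01 -0.  ]
```

View pics/w13c.png

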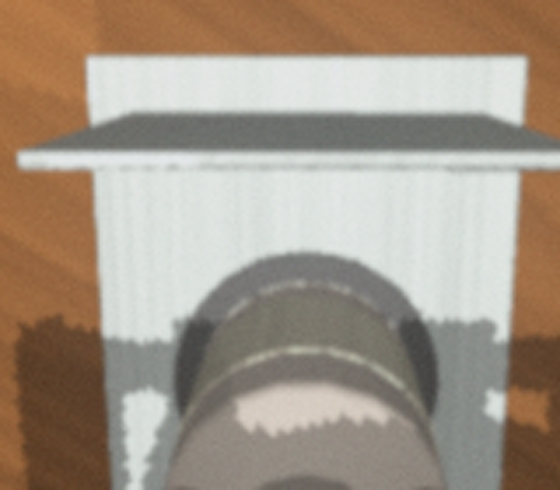

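Call:
carry_out(
  rows=[
    {"dx": 0.03,"dy": 0,"dz": 0,"wx": 0,"wy": 0,"wz": 0,"jaw": 0},
    {"dx": 0.06,"dy": 0,"dz": 0,"wx": 0,"wy": 0,"wz": 0,"jaw": 0},
    {"dx": 0.09,"dy": 0,"dz": 0,"wx": 0,"wy": 0,"wz": 0,"jaw": 0},
    {"dx": 0.12,"dy": 0,"dz": 0,"wx": 0,"wy": 0,"wz": 0,"jaw": 0},
    {"dx": 0.14,"dy": 0,"dz": 0,"wx": 0,"wy": 0,"wz": 0,"jaw": 0},
    {"dx": 0.16,"dy": 0,"dz": 0,"wx": 0,"wy": 0,"wz": 0,"jaw": 0},
    {"dx": 0.16,"dy": 0,"dz": 0,"wx": 0,"wy": 0,"wz": 0,"jaw": 0},
    {"dx": 0.16,"dy": 0,"dz": 0,"wx": 0,"wy": 0,"wz": 0,"jaw": 0},
  ],
)

```text
t: 18.0
eef_pos: [522.8, 212.0, 122.2]
tool_rot: [[0.001, 0.544, -0.839], [0.0, -0.839, -0.544], [-1.0, 0.0, -0.001]]
contact_force: [-1.4, -1.2, 5.4]
finger_gap: 31.6
```

```bash
python3 -c "
from go import *
go((522.8,211.4,122.2),-57.1)"
```

```text
at [522.8 212.  122.2] phi -57.07 t 18.0 F [-1.38 -1.18  5.45] gap 31.6
d [-0.    0.05  0.04] w [ 0.03 -0.04 -0.02]
```

Contact is made on the pad; I release, raising very slightly first.

Call:
carry_out(
  rows=[
    {"dx": -0.03,"dy": 0,"dz": 0,"wx": 0,"wy": 0,"wz": 0,"jaw": 0},
    {"dx": -0.05,"dy": 0,"dz": 0,"wx": 0,"wy": 0,"wz": 0,"jaw": 0},
    {"dx": -0.05,"dy": 0,"dz": 0,"wx": 0,"wy": 0,"wz": 0,"jaw": 0.5},
    {"dx": -0.05,"dy": 0,"dz": 0,"wx": 0,"wy": 0,"wz": 0,"jaw": 1},
    {"dx": -0.05,"dy": 0,"dz": 0,"wx": 0,"wy": 0,"wz": 0,"jaw": 1},
    {"dx": -0.05,"dy": 0,"dz": 0,"wx": 0,"wy": 0,"wz": 0,"jaw": 1},
    {"dx": -0.05,"dy": 0,"dz": 0,"wx": 0,"wy": 0,"wz": 0,"jaw": 1},
    {"dx": -0.05,"dy": 0,"dz": 0,"wx": 0,"wy": 0,"wz": 0,"jaw": 1},
  ],
)

```text
t: 18.8
eef_pos: [522.5, 212.0, 122.1]
tool_rot: [[-0.0, 0.544, -0.839], [-0.0, -0.839, -0.544], [-1.0, 0.0, 0.0]]
contact_force: [0.1, -0.7, 0.1]
finger_gap: 75.9
```

```bash
python3 look.py w14; python3 -c "
from go import *
go((522.8,211.4,240),-57.1)"
```

```text
[ 0.1 -0.1  0.   0.  -0.  -0.1]
at [522.5 212.  122.1] phi -57.06 t 18.85 F [-0.92  0.1  -0.8 ] gap 79.7
d [-1.179e+01  7.000e-02  1.000e-02] w [ 0.04  0.01 -0.  ]
```

View pics/w14.png

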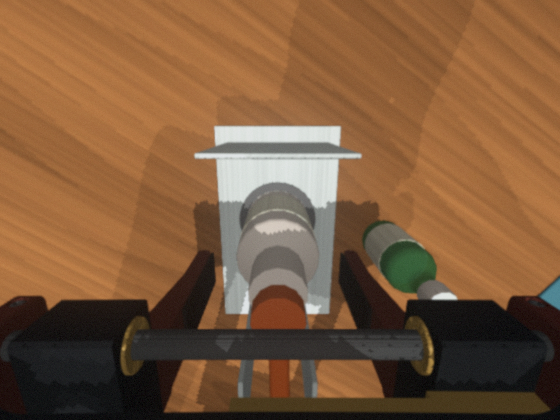

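Call:
carry_out(
  rows=[
    {"dx": -1.5,"dy": 0,"dz": 0,"wx": 0,"wy": 0,"wz": 0,"jaw": 1},
    {"dx": -4,"dy": 0,"dz": 0,"wx": 0,"wy": 0,"wz": 0,"jaw": 1},
    {"dx": -8,"dy": 0,"dz": 0,"wx": 0,"wy": 0,"wz": 0,"jaw": 1},
    {"dx": -12,"dy": 0,"dz": 0,"wx": 0,"wy": 0,"wz": 0,"jaw": 1},
    {"dx": -16,"dy": 0,"dz": -2,"wx": 0,"wy": 0,"wz": 0,"jaw": 0.5},
    {"dx": -17.5,"dy": 0,"dz": -5,"wx": 0,"wy": 0,"wz": 0,"jaw": 0},
    {"dx": -17.5,"dy": 0,"dz": -5,"wx": 0,"wy": 0,"wz": 0,"jaw": 0},
    {"dx": -17.5,"dy": 0,"dz": -5,"wx": 0,"wy": 0,"wz": 0,"jaw": 0},
  ],
)

```text
t: 19.65
eef_pos: [564.3, 239.1, 296.9]
tool_rot: [[-0.0, 0.544, -0.839], [-0.0, -0.839, -0.544], [-1.0, 0.0, 0.001]]
contact_force: [-0.3, 0.1, -0.6]
finger_gap: 59.1
```

```bash
python3 look.py w15; python3 -c "
from go import *
go((522.8,211.4,240),-57.1)
for n in('top','side'): cv2.imwrite(f'pics/{n}5.png',manip.snapshot(n)[:,:,::-1])
a=cv2.imread('pics/w15.png')[145:335,215:375];b=cv2.imread('pics/side5.png')[130:250,150:290]
cv2.imwrite('pics/w15c.png',cv2.resize(a,None,fx=3,fy=3,interpolation=cv2.INTER_CUBIC))
cv2.imwrite('pics/s5c.png',cv2.resize(b,None,fx=4,fy=4,interpolation=cv2.INTER_CUBIC))"
```

```text
[-0.2  0.   3.1 -0.1  0.1 -0.1]
at [563.3 238.7 296. ] phi -57.06 t 19.7 F [-0.26 -0.13  0.33] gap 55.3
d [5.61 0.1  4.87] w [0.04 0.15 0.03]
```

View pics/w15c.png

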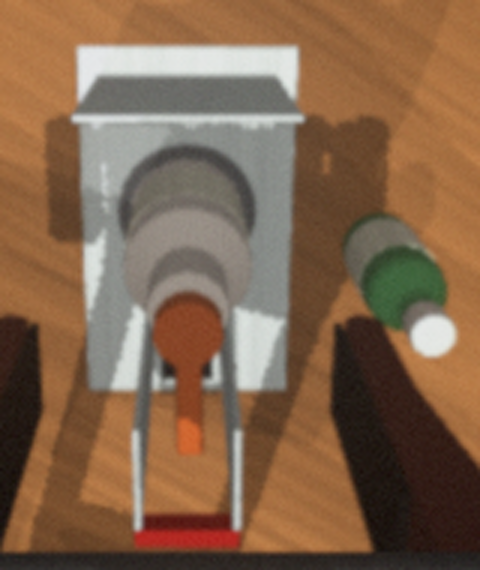

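View pics/s5c.png

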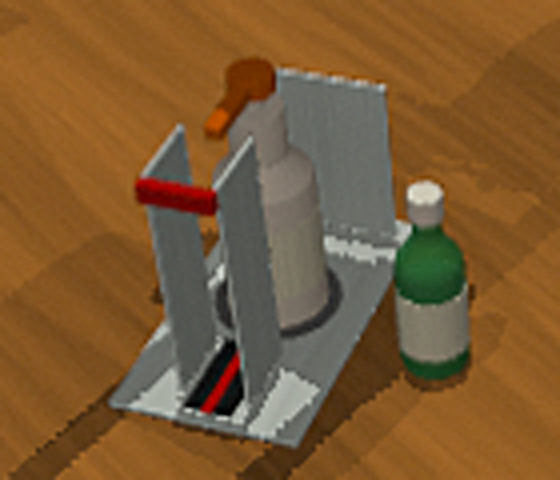

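```bash
python3 - <<'E'
from go import *
import pickle
st=pickle.load(open("pics/w15.pkl","rb"));W=cam("wrist",st)
p=lambda u,v:((u+.5)/3-.5+215,(v+.5)/3-.5+145)
h=onz(W,p(188.5,332),158)[:2];n=onz(W,p(190,452),152.5)[:2];m=onz(W,p(187.5,539),150)[:2];f=None
print(h,n,m,n-h,np.degrees(np.arctan2(*(n-h)[::-1])))
y=np.array([.544,-.839]);print("nozzle lateral vs pad line",(n-[522,211])@y,(h-[522,211])@y,(m-[522,211])@y)
go((521.8,211.5,190),-57.1)
E
```

```text
[523.87382033 212.08493364] [480.4062519  183.14610917] [445.66754634 161.7167832 ] [-43.46756842 -28.93882447] -146.34604305477487
nozzle lateral vs pad line 0.7424154452617732 0.10909893594552458 -0.17623589258646022
at [562.8 238.5 295.6] phi -57.07 t 19.8 F [-0.26 -0.31  0.18] gap 47.0
d [10.58  0.04  4.87] w [0.03 0.2  0.05]
```

Call:
carry_out(
  rows=[
    {"dx": 0,"dy": 0,"dz": 1,"wx": 0,"wy": 0,"wz": 0,"jaw": 0},
    {"dx": 0,"dy": 0,"dz": 3,"wx": 0,"wy": 0,"wz": 0,"jaw": 0},
    {"dx": 1,"dy": 0,"dz": 4.8,"wx": 0,"wy": 0,"wz": 0,"jaw": 0},
    {"dx": 3,"dy": 0,"dz": 4.8,"wx": 0,"wy": 0,"wz": 0,"jaw": 0},
    {"dx": 6,"dy": 0,"dz": 4.8,"wx": 0,"wy": 0,"wz": 0,"jaw": 0},
    {"dx": 9,"dy": 0,"dz": 4.8,"wx": 0,"wy": 0,"wz": 0,"jaw": 0},
    {"dx": 10.4,"dy": 0,"dz": 4.8,"wx": 0,"wy": 0,"wz": 0,"jaw": 0},
    {"dx": 10.4,"dy": 0,"dz": 4.8,"wx": 0,"wy": 0,"wz": 0,"jaw": 0},
  ],
)

```text
t: 20.6
eef_pos: [521.0, 211.9, 190.5]
tool_rot: [[-0.006, 0.543, -0.839], [-0.002, -0.839, -0.543], [-1.0, -0.002, 0.006]]
contact_force: [-0.5, 0.1, 1.0]
finger_gap: 0.4
```

```bash
python3 look.py w16; python3 -c "
from go import *
go((521.8,211.5,175),-57.1)
cv2.imwrite('pics/side6.png',cv2.resize(manip.snapshot('side')[60:250,120:320,::-1],None,fx=3,fy=3))"
```

```text
[ 0.2 -1.7 -3.2 -0.   1.8  0. ]
at [522.4 212.3 192.1] phi -57.08 t 20.65 F [0.17 0.25 0.88] gap 0.4
d [1.71 0.04 0.08] w [0.02 0.2  0.05]
```

View pics/w16.png

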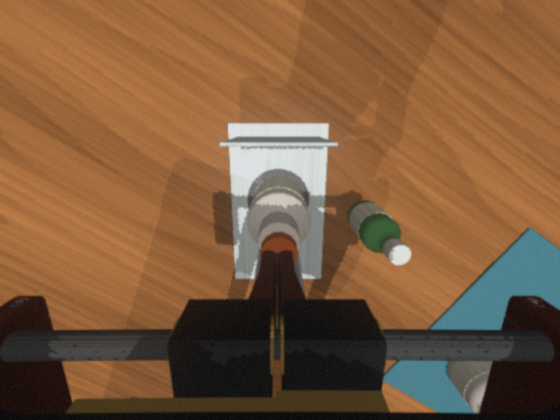

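View pics/side6.png

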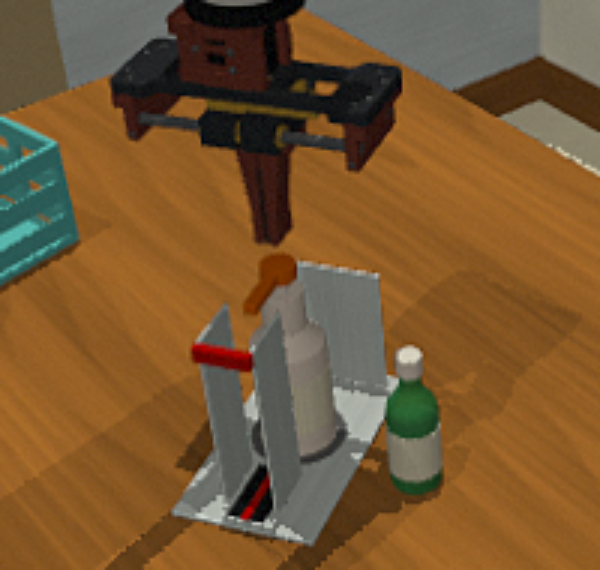

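Call:
carry_out(
  rows=[
    {"dx": 0.8,"dy": 0,"dz": 0,"wx": 0,"wy": 0,"wz": 0,"jaw": 0},
    {"dx": 1.4,"dy": 0,"dz": 0,"wx": 0,"wy": 0,"wz": 0,"jaw": 0},
    {"dx": 1.7,"dy": 0,"dz": 0,"wx": 0,"wy": 0,"wz": 0,"jaw": 0},
    {"dx": 1.9,"dy": 0,"dz": 0,"wx": 0,"wy": 0,"wz": 0,"jaw": 0},
    {"dx": 2.1,"dy": 0,"dz": 0,"wx": 0,"wy": 0,"wz": 0,"jaw": 0},
    {"dx": 2.3,"dy": 0,"dz": 0,"wx": 0,"wy": 0,"wz": 0,"jaw": 0},
    {"dx": 2.4,"dy": 0,"dz": 0,"wx": 0,"wy": 0,"wz": 0,"jaw": 0},
    {"dx": 2.4,"dy": 0,"dz": 0,"wx": 0,"wy": 0,"wz": 0,"jaw": 0},
  ],
)

```text
t: 21.5
eef_pos: [524.3, 213.1, 169.3]
tool_rot: [[0.0, 0.544, -0.839], [-0.0, -0.839, -0.544], [-1.0, 0.0, -0.0]]
contact_force: [-0.8, -0.4, 4.0]
finger_gap: 0.5
```

```bash
python3 -c "
from go import *
go((521.8,211.5,163.5),-57.1)"
```

```text
at [524.3 213.1 169.3] phi -57.07 t 21.5 F [-0.85 -0.39  4.05] gap 0.5
d [ 0.58 -0.    0.3 ] w [ 0.03 -0.01 -0.01]
```

Call:
carry_out(
  rows=[
    {"dx": 0.15,"dy": 0,"dz": 0,"wx": 0,"wy": 0,"wz": 0,"jaw": 0},
    {"dx": 0.3,"dy": 0,"dz": 0,"wx": 0,"wy": 0,"wz": 0,"jaw": 0},
    {"dx": 0.4,"dy": 0,"dz": 0,"wx": 0,"wy": 0,"wz": 0,"jaw": 0},
    {"dx": 0.5,"dy": 0,"dz": 0,"wx": 0,"wy": 0,"wz": 0,"jaw": 0},
    {"dx": 0.55,"dy": 0,"dz": 0,"wx": 0,"wy": 0,"wz": 0,"jaw": 0},
    {"dx": 0.6,"dy": 0,"dz": 0,"wx": 0,"wy": 0,"wz": 0,"jaw": 0},
    {"dx": 0.6,"dy": 0,"dz": 0,"wx": 0,"wy": 0,"wz": 0,"jaw": 0},
    {"dx": 0.6,"dy": 0,"dz": 0,"wx": 0,"wy": 0,"wz": 0,"jaw": 0},
  ],
)

```text
t: 22.3
eef_pos: [524.8, 213.2, 164.3]
tool_rot: [[0.002, 0.544, -0.839], [0.0, -0.839, -0.544], [-1.0, 0.001, -0.001]]
contact_force: [-2.4, -0.3, 12.3]
finger_gap: 0.4
```

```bash
python3 -c "
from go import *
go((521.8,211.5,163.5),-57.1)"
```

```text
at [524.8 213.2 164.3] phi -57.07 t 22.3 F [-2.36 -0.27 12.26] gap 0.4
d [ 0.08 -0.02  0.35] w [ 0.03 -0.08 -0.03]
```

Call:
carry_out(
  rows=[
    {"dx": 0.05,"dy": 0,"dz": 0,"wx": 0,"wy": 0,"wz": 0,"jaw": 0},
    {"dx": 0.05,"dy": 0,"dz": 0,"wx": 0,"wy": 0,"wz": 0,"jaw": 0},
    {"dx": -0.2,"dy": 0,"dz": 0,"wx": 0,"wy": 0,"wz": 0,"jaw": 0},
    {"dx": -0.6,"dy": 0,"dz": 0,"wx": 0,"wy": 0,"wz": 0,"jaw": 0},
    {"dx": -1.1,"dy": 0,"dz": 0,"wx": 0,"wy": 0,"wz": 0,"jaw": 0},
    {"dx": -2,"dy": 0,"dz": 0,"wx": 0,"wy": 0,"wz": 0,"jaw": 0},
    {"dx": -4,"dy": 0,"dz": 0,"wx": 0,"wy": 0,"wz": 0,"jaw": 0},
    {"dx": -6,"dy": 0,"dz": 0,"wx": 0,"wy": 0,"wz": 0,"jaw": 0},
  ],
)

```text
t: 23.1
eef_pos: [523.6, 212.9, 223.4]
tool_rot: [[-0.002, 0.544, -0.839], [-0.001, -0.839, -0.544], [-1.0, -0.0, 0.002]]
contact_force: [0.9, -0.3, -0.1]
finger_gap: 0.4
```

Call:
carry_out(
  rows=[
    {"dx": -2,"dy": 0,"dz": 0,"wx": 0,"wy": 0,"wz": 0,"jaw": 0},
    {"dx": -5,"dy": 0,"dz": -2,"wx": 0,"wy": 0,"wz": 0,"jaw": 0},
    {"dx": -7.3,"dy": 0,"dz": -4,"wx": 0,"wy": 0,"wz": 0,"jaw": 0},
    {"dx": -7.3,"dy": 0,"dz": -5,"wx": 0,"wy": 0,"wz": 0,"jaw": 0},
    {"dx": -7.3,"dy": 0,"dz": -5,"wx": 0,"wy": 0,"wz": 0,"jaw": 0},
    {"dx": -7.3,"dy": 0,"dz": -5,"wx": 0,"wy": 0,"wz": 0,"jaw": 0},
    {"dx": -7.3,"dy": 0,"dz": -5,"wx": 0,"wy": 0,"wz": 0,"jaw": 0},
    {"dx": -7.3,"dy": 0,"dz": -5,"wx": 0,"wy": 0,"wz": 0,"jaw": 0},
  ],
)

```text
t: 23.9
eef_pos: [565.0, 239.7, 295.0]
tool_rot: [[-0.002, 0.544, -0.839], [-0.001, -0.839, -0.544], [-1.0, -0.001, 0.002]]
contact_force: [-0.5, -0.5, -0.2]
finger_gap: 0.4
```

```bash
python3 look.py w17; python3 -c "
from go import *
go((521.8,211.5,163.5),-57.1)
s=manip.snapshot('side')[:,:,::-1];cv2.imwrite('pics/side7.png',s)
a=cv2.imread('pics/w17.png')[145:335,215:375]
cv2.imwrite('pics/w17c.png',cv2.resize(a,None,fx=3,fy=3,interpolation=cv2.INTER_CUBIC))
cv2.imwrite('pics/s7c.png',cv2.resize(s[130:250,150:290],None,fx=4,fy=4,interpolation=cv2.INTER_CUBIC))"
```

```text
[-0.1 -0.2 -0.6  0.   0.   0. ]
at [565.2 239.8 295.3] phi -57.08 t 23.95 F [-0.24 -0.09  1.03] gap 0.9
d [13.19  0.02  5.16] w [0.02 0.11 0.02]
```

View pics/w17c.png

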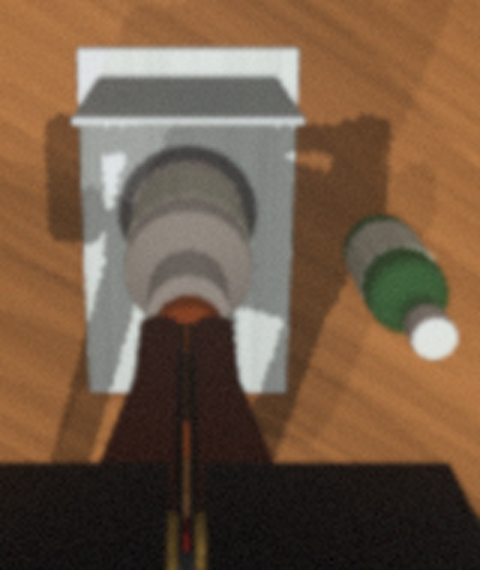

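View pics/s7c.png

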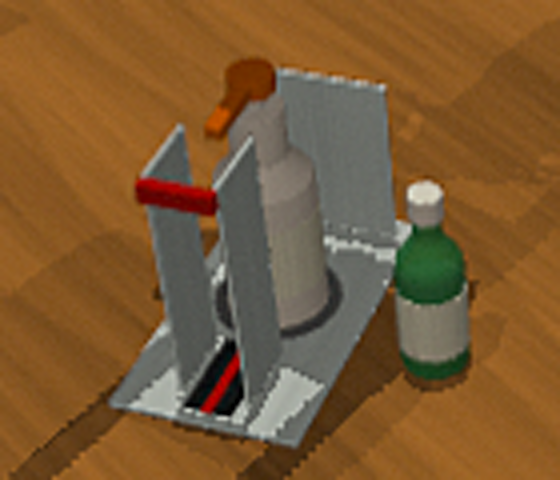

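View pics/side7.png

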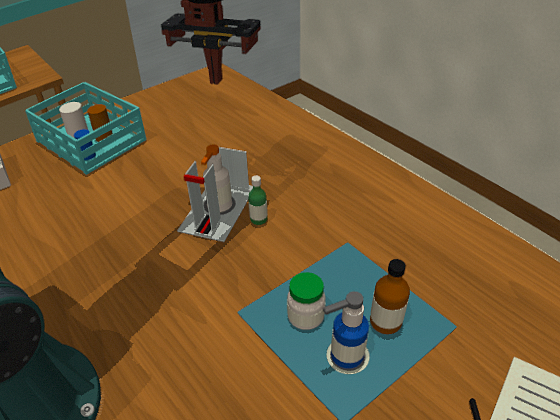

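```bash
python3 -c "
from plant import manip
print(manip.hand_in())"
```

```text
the job is handed in; nothing more can be done
None
```

I moved the blue bottle from the stand to the parking spot, stood the white bottle on the pad with its nozzle at the red mark, primed it, and handed in at about 24 s. The hand-in gave no verdict.

- **White bottle:** with it standing on the pad and let go, the wrist camera put the axis about 0.1 mm and the nozzle tip about 0.7 mm off the pad-to-mark line. Along the line the views differed by 1 to 2 mm, within the calibration error; the limit is 9 mm.
- **Priming:** the force reached about 12 N with the head pressed down about 7.7 mm, against 5.2 N needed for full travel, and I went about 0.5 mm further before lifting. I pressed about 3 mm behind the axis. The pump joint itself could not be read, so full travel is inferred from force and height.
- **After the press:** the side picture showed the bottle and head as they were before it.
- **Blue bottle:** it stands upright on the spot. I let go of it within about 2 mm of the spot's estimated centre; the three views of the spot disagreed by up to 5 mm, with a 15 mm limit.
- **Other containers:** in the last side picture the amber bottle, jar and dropper stand where they were.

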